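# Dish up the lock cylinders by size

## Robot

A 7-joint arm with a two-finger parallel gripper is mounted at the origin on the work surface. World frame = base frame: x ahead of the robot, y to its left, z up, the work surface at z = 0. Lengths are in m, angles in rad, forces in N, time in s.
With the tool pointing down it reaches from about 0.4 to 0.85 m from the base axis. Payload 4.5 kg.
Tool frame: the origin (TCP) lies on the mounting face of the last link; the fingertips stand 166 mm ahead of it and the grasp point (between the pads) lies 147 mm ahead of it; y points along the fingers, z is the direction in which the jaws open and shut, and the axes are right-handed (so a half turn about y gives the same grasp; the last joint's range is limited). The gripper opens to 88 mm and grips with 3 to 60 N. Pads are 18 mm wide; open, the fingers measure 123 mm over their backs; the gripper's body (75 mm by 187 mm) begins 45 mm behind the grasp point.
Start: joints at [-1.111, 0.689, -0.195, 1.565, 0.157, 0.902, -0.215], TCP at [0.258, 0.569, 0.405] pointing down, gripper open.
Joint ranges: [-3.01, 3.01], [-0.46, 2.08], [-1.47, 1.51], [0.13, 2.56], [-1, 4.14], [0.04, 2.09], [-2.66, 2.66]. Speed limits (rad/s): [2.57, 2.57, 3.14, 3.14, 3.14, 3.14, 3.14].

## Interface

Orientations are given as a unit quaternion [x, y, z, w].
In Python, from plant import r gives the robot as it stands.
- The arm moves only by the tool arm_command, never from a script. Its argument "deltas" is a list of rows, each an object of numbers: "dx", "dy", "dz": the shift along the tool's x, y, z each as a share of 1000 mm, from -1 to 1; "wx", "wy", "wz": the turn, a rotation vector about the tool's x, y, z each as a share of 45 degrees, from -1 to 1. In form: [{"dx": .., "dy": .., "dz": .., "wx": .., "wy": .., "wz": ..}, ...]. A call has exactly 5 rows; each row is the pose to reach, as a shift and turn from the pose commanded when the call began, along the tool's axes at that moment; what a row does not reach only later rows make up. A row lasts 1/10 s, in which the tool goes at most 50 mm and 8.59 degrees, less where a joint would pass 70% of its speed; a pose out of reach is approached as far as the arm can. A call with a number of a shift or a turn outside -1 to 1 is refused whole. A call with a gripper value outside its range is refused whole. "claw" is the opening, from -1 (shut) to 1 (fully open), set as the call begins (left out, the last holds). The fingers move at their own pace and stop on an object; "grip_force" is the grip in N (left out, the last holds). Time passes only in rows, so rows that repeat a pose let the fingers close, or fill a call up. It gives the time, the measured TCP pose, the force and the opening at its end, in the units of the state.
- r.get_state(): the state, without advancing time (a new reading comes with each control period).
- r.snapshot(name): name is "side" or "top" or "wrist"; returns the picture (400x640x3 uint8, red, green, blue); there is no depth.
- r.get_calibration(name): a dict with "vertical_fov" (degrees; the focal length in pixels is half the picture's height over the tangent of half this angle, whatever the lens; pixels are square), "cx", "cy" (the principal point, pixels), "k1" (the pictures are not rectified: a ray, as slopes to the right and down, at radius r is drawn at 1 + k1 r^2 times it, then the intrinsics apply), "R" (3x3) and "t" (3): a world point X has camera coordinates R X + t. Camera axes: x right, y down, z forward; pixel columns grow to the right and rows downward; lengths in m; the calibration is good to about 2 mm. A picture is of the moment at which its call begins: read the wrist's pose just before it. get_calibration takes no time and is no camera call; for the wrist camera it gives the pose at the moment of the call.
- r.finish_job(): hands the job in, once; it reports no verdict.
The state is a dict: "clock": time; "q": joint angles; "qd": joint speeds; "joint_torque": joint torques, N m; "tool_pos": TCP position; "eef_rot": TCP orientation; "contact_force": force on the tool from outside, world axes, zero at the start; "moment": the same for the moment, N m; "opening": opening from 0.0 (shut) to 1.0 (fully open).
Only numpy, scipy, OpenCV 4.12 (cv2) and the standard library are available. Lean on these libraries where they do the work, as an engineer would, in place of code of your own. Each camera call takes 0.05 s, during which the arm holds its last target.

## Task

Pick out the four round brass lock cylinders and stand each one upright, face up, in its own round black dish: the smallest cylinder in the smallest dish, the next in the next larger, and so on up to the largest in the largest. Set them down rather than dropping them, and leave the padlock and the flat-lying profile cylinder where they are.

Things in the scene. Friction and masses are not known exactly. Their poses are not given: they have to be found in the camera images.
- cyl_small: the smallest of the four round brass lock cylinders: loose, standing upright with its keyway face up, 23 mm across over the top 24 mm (3 mm less across below that, threaded), 42 mm tall, about 80 g. Origin: centre of its underside; z: its axis, up.
- dish_small: the smallest of the four round black dishes with a grey floor: fixed to the bench, 41 mm across inside, 51 mm outside, 12 mm tall, its floor 4 mm above the bench. Origin: centre of its underside, at bench height; z up.
- cyl_medium: the second smallest of the four round brass lock cylinders: loose, standing upright with its keyway face up, 34 mm across over the top 24 mm (3 mm less across below that, threaded), 44 mm tall, about 160 g. Origin: centre of its underside; z: its axis, up.
- dish_medium: the second smallest of the four round black dishes with a grey floor: fixed to the bench, 52 mm across inside, 62 mm outside, 12 mm tall, its floor 4 mm above the bench. Origin: centre of its underside, at bench height; z up.
- cyl_large: the second largest of the four round brass lock cylinders: loose, standing upright with its keyway face up, 45 mm across over the top 24 mm (3 mm less across below that, threaded), 46 mm tall, about 260 g. Origin: centre of its underside; z: its axis, up.
- dish_large: the second largest of the four round black dishes with a grey floor: fixed to the bench, 63 mm across inside, 73 mm outside, 12 mm tall, its floor 4 mm above the bench. Origin: centre of its underside, at bench height; z up.
- cyl_largest: the largest of the four round brass lock cylinders: loose, standing upright with its keyway face up, 56 mm across over the top 24 mm (3 mm less across below that, threaded), 48 mm tall, about 380 g. Origin: centre of its underside; z: its axis, up.
- dish_largest: the largest of the four round black dishes with a grey floor: fixed to the bench, 74 mm across inside, 84 mm outside, 12 mm tall, its floor 4 mm above the bench. Origin: centre of its underside, at bench height; z up.
- padlock: a brass padlock lying flat, loose, to be left alone: body 36 x 46 mm, 20 mm thick, with a steel shackle, 68 mm long over all. Origin: the middle of its length and width, on the bench; x along its length to the shackle, z up.
- profile_cylinder: a brass profile lock cylinder (keyhole-shaped section, dark cam in the middle) lying on its side, loose, to be left alone: 70 mm long, 33 mm wide, 17 mm high. Origin: about the middle of its length and width, on the bench; x along its length, z up.
Not all that is in view belongs to the job. Leave any blue or white look-alike of the cyl_largest alone.

How it is judged:
By the outcome, as a careful person would: the job done as asked, in the order asked, and still so for the second after the job is handed in, with the robot touching nothing.
It also fails if it takes over 99 s, if anything falls off the work surface, if the arm or the gripper's body presses on something with over 40 N, if the wrist force passes 120 N, or if a joint passes its speed limit or range.

## Working session

There is one attempt and no reset: what is moved stays moved. The work goes in short steps, Python scripts to look and compute and a tool call to move; the robot and the scene stay as the last step left them, time stands still between calls to the robot, and variables do not carry over. Pictures are saved under pics/ and viewed, and the job is handed in when it is done.

Besides the shell and the picture viewer there is one more tool, called as name(argument=value, ...), one argument or row to a line, values as JSON. arm_command: Moves the arm, as the interface text tells. Shift numbers are shares of 1000 mm and turn numbers shares of 45 degrees, none past 1 either way. Its arguments: {"type":"object","properties":{"deltas":{"type":"array","items":{"type":"object","properties":{"dx":{"type":"number","minimum":-1,"maximum":1},"dy":{"type":"number","minimum":-1,"maximum":1},"dz":{"type":"number","minimum":-1,"maximum":1},"wx":{"type":"number","minimum":-1,"maximum":1},"wy":{"type":"number","minimum":-1,"maximum":1},"wz":{"type":"number","minimum":-1,"maximum":1}}}},"claw":{"type":"number"},"grip_force":{"type":"number"}},"required":["deltas"]}

```bash
ls; mkdir -p pics; python3 - <<'E'
from plant import r
import cv2
s=r.get_state();print(s)
for n in("top","side","wrist"):
    c=r.get_calibration(n);print(n,c)
    im=r.snapshot(n);cv2.imwrite(f"pics/{n}0.png",im[:,:,::-1])
E
```

```text
pics
{'clock': 0.0, 'q': array([-1.11118923,  0.68996285, -0.19446944,  1.56636542,  0.15731174,
        0.90249684, -0.2150603 ]), 'qd': array([-0.00046306,  0.00068278, -0.00114337, -0.00013207,  0.00131391,
       -0.00187489, -0.00181145]), 'joint_torque': array([ 5.68783412e-05, -5.27553463e+01, -1.26670025e+00, -1.53426182e+01,
       -5.26420679e-02,  6.41363018e-03,  1.68145425e-04]), 'tool_pos': array([0.25806533, 0.56886327, 0.40391612]), 'eef_rot': array([ 0.6917955 , -0.14945322,  0.14929938, -0.69050156]), 'contact_force': array([-0.8006377 , -0.4140857 ,  0.50753034]), 'moment': array([-0.04952684,  0.01310331, -0.01312235]), 'opening': 0.9993576956865351}
top {'vertical_fov': 51.26331938066099, 'cx': 325.9660651009043, 'cy': 199.8319041867851, 'k1': -0.01276914806687994, 'R': array([[-0.07048305, -0.99750795,  0.00316847],
       [-0.97394245,  0.06813082, -0.21631988],
       [ 0.21556493, -0.01833279, -0.9763174 ]]), 't': array([0.0251261 , 0.44588391, 1.08596624])}
side {'vertical_fov': 53.49385255616716, 'cx': 315.46071693057996, 'cy': 203.1967123911006, 'k1': -0.02402990918856887, 'R': array([[ 0.924019  , -0.38197064,  0.01695058],
       [-0.20274119, -0.52707123, -0.82528294],
       [ 0.32416802,  0.75914053, -0.56446501]]), 't': array([-0.43183835,  0.13035863,  0.94961876])}
wrist {'vertical_fov': 60.40011427330981, 'cx': 321.38089372391306, 'cy': 201.7626448551728, 'k1': 0.0032705848809690603, 'R': array([[ 0.41316845,  0.91065017, -0.00284695],
       [ 0.86808825, -0.39290933,  0.30338926],
       [ 0.27516289, -0.12782228, -0.95286245]]), 't': array([-0.62393463, -0.0408989 ,  0.39169506])}
```

View pics/top0.png

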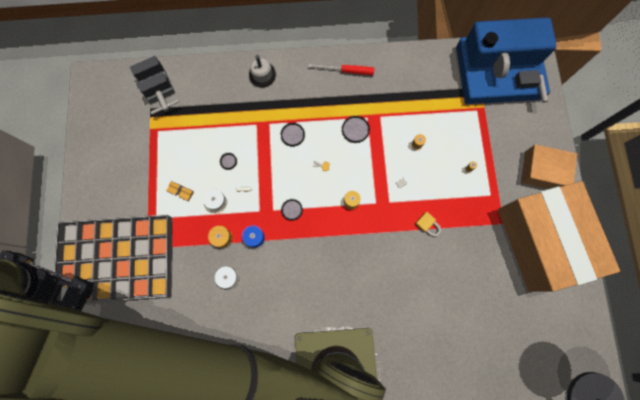

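View pics/side0.png

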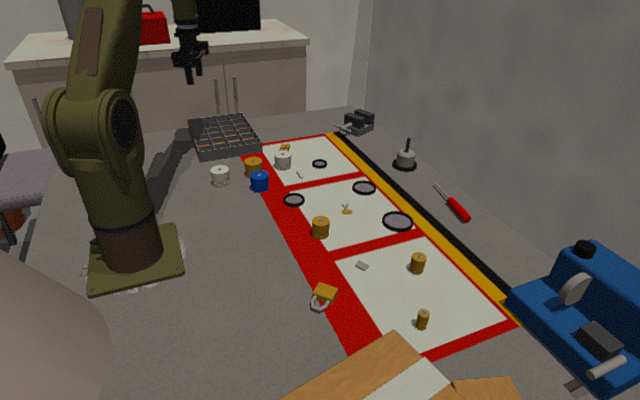

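View pics/wrist0.png

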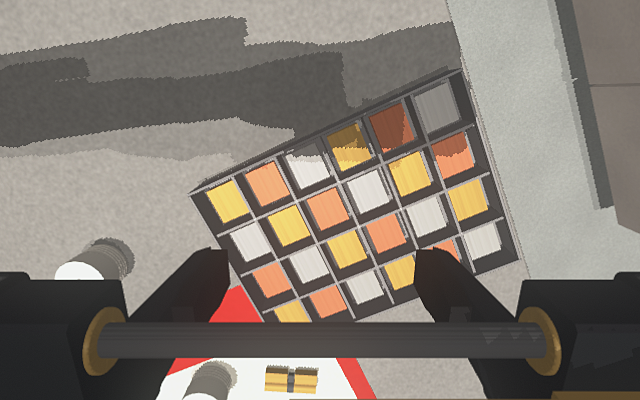

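The top view shows brass cylinders at about (219,236), (352,200), (419,141) and (472,166), with dishes at (228,161), (291,209), (292,134) and (355,129). The blue and white look-alikes are at (252,236), (214,201) and (225,278). I'll enlarge these to get exact positions.

```bash
cat > h.py <<'E'
import numpy as np,cv2
from plant import r
def proj(c,P):
    p=np.asarray(c["R"])@np.asarray(P).T+np.asarray(c["t"])[:,None]
    u=p[0]/p[2];v=p[1]/p[2];k=1+c["k1"]*(u*u+v*v)
    f=200/np.tan(np.radians(c["vertical_fov"]/2))
    return np.stack([c["cx"]+f*u*k,c["cy"]+f*v*k],1)
def back(c,px,z):
    f=200/np.tan(np.radians(c["vertical_fov"]/2))
    d=np.array([(px[0]-c["cx"])/f,(px[1]-c["cy"])/f]);s=d.copy()
    for _ in range(20): s=d/(1+c["k1"]*(s@s))
    R=np.asarray(c["R"]);o=-R.T@c["t"];w=R.T@np.array([s[0],s[1],1])
    return o+w*(z-o[2])/w[2]
def circ(x,y,z,rad,n=200):
    a=np.linspace(0,2*np.pi,n);return np.stack([x+rad*np.cos(a),y+rad*np.sin(a),0*a+z],1)
E
python3 - <<'E'
from h import *
c=r.get_calibration("top");im=cv2.imread("pics/top0.png")
it=dict(cs=(472,164,.042,.0115),cm=(419,139,.044,.017),cl=(352,197,.046,.0225),cx=(219,233,.048,.028),ds=(228,161,.012,.0255),dm=(291,209,.012,.031),dl=(292,134,.012,.0365),dx=(355,129,.012,.042))
til=[]
for n,(u,v,z,rad) in it.items():
    p=back(c,(u,v),z);print(n,p.round(4))
    k=8;x0,y0=u-25,v-20
    t=cv2.resize(im[y0:y0+36,x0:x0+24*2],None,fx=4,fy=4,interpolation=cv2.INTER_CUBIC)
    q=(proj(c,circ(p[0],p[1],z,rad))-[x0,y0]+.5)*4
    cv2.polylines(t,[q.astype(np.int32)],True,(255,0,255),1);til.append(t)
o=np.vstack([np.hstack(til[:4]),np.hstack(til[4:])]);cv2.imwrite("pics/m1.png",o)
E
```

```text
cs [ 0.522  -0.4215  0.042 ]
cm [ 0.6051 -0.2814  0.044 ]
cl [ 0.4501 -0.0778  0.046 ]
cx [0.376  0.2859 0.048 ]
ds [0.5882 0.2657 0.012 ]
dm [0.4353 0.0926 0.012 ]
dl [0.6576 0.078  0.012 ]
dx [ 0.6604 -0.1066  0.012 ]
```

View pics/m1.png

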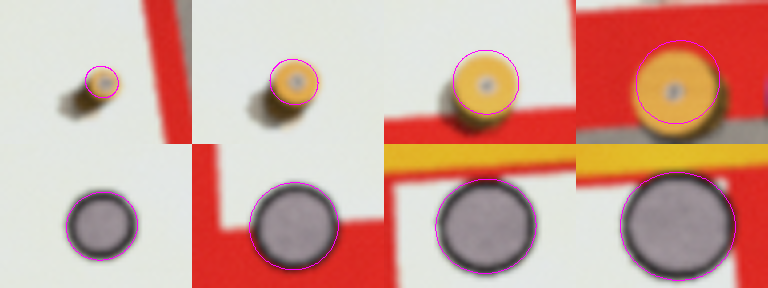

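```bash
cat >> h.py <<'E'
from scipy.optimize import minimize
def brass(im):
    h=cv2.cvtColor(im,cv2.COLOR_BGR2HSV);return ((h[...,0]>10)&(h[...,0]<32)&(h[...,1]>110)&(h[...,2]>40)).astype(np.float32)
def edgefit(c,im,x,y,curves,pol):
    # maximise radial contrast of grey-ish channel along curves
    pass
def silfit(c,im,x,y,rad,h,z0=0,win=45):
    m=brass(im);K=8
    u,v=proj(c,np.array([[x,y,z0+h/2]]))[0].astype(int);x0=max(u-win//1,0);y0=max(v-win,0)
    M=m[y0:y0+2*win,x0:x0+2*win];M=cv2.resize(M,None,fx=K,fy=K,interpolation=cv2.INTER_LINEAR)
    def sil(p):
        P=np.vstack([circ(p[0],p[1],z0+h,rad),circ(p[0],p[1],z0+h-.024,rad),circ(p[0],p[1],z0+h-.024,rad-.0015),circ(p[0],p[1],z0,rad-.0015)])
        q=(proj(c,P)-[x0,y0]+.5)*K
        I=np.zeros(M.shape,np.uint8);cv2.fillConvexPoly(I,cv2.convexHull(q.astype(np.float32)).astype(np.int32),1);return cv2.GaussianBlur(I.astype(np.float32),(0,0),4)
    f=lambda p:np.abs(sil(p)-M).sum()
    b=minimize(f,[x,y],method="Nelder-Mead",options=dict(initial_simplex=[[x-.005,y-.004],[x+.008,y],[x,y+.008]],xatol=1e-4))
    return b.x,b.fun/sil(b.x).sum()
E
cat > m2.py <<'E'
from h import *
tc=r.get_calibration("top");sc=r.get_calibration("side")
ti=cv2.imread("pics/top0.png");si=cv2.imread("pics/side0.png")
it=dict(cs=(.522,-.4215,.042,.0115),cm=(.6051,-.2814,.044,.017),cl=(.4501,-.0778,.046,.0225),cx=(.370,.2859,.048,.028))
for n,(x,y,z,rad) in it.items():
    print(n,*[silfit(c,i,x,y,rad,z,0,w) for c,i,w in((tc,ti,20),(sc,si,26))])
# dishes: dark rim inner/outer: fit floor circle by grey mask
D=dict(ds=(.5882,.2657,.0205),dm=(.4353,.0926,.026),dl=(.6576,.078,.0315),dx=(.6604,-.1066,.037))
for n,(x,y,ri) in D.items():
  for c,i in((tc,ti),(sc,si)):
    K=8;u,v=proj(c,np.array([[x,y,.012]]))[0].astype(int);w=28
    g=cv2.cvtColor(i,cv2.COLOR_BGR2GRAY)[v-w:v+w,u-w:u+w].astype(np.float32)
    g=cv2.GaussianBlur(cv2.resize(g,None,fx=K,fy=K,interpolation=cv2.INTER_LINEAR),(0,0),2)
    def s(p,z,rad):
        q=((proj(c,circ(p[0],p[1],z,rad))-[u-w,v-w]+.5)*K).astype(np.float32)
        return cv2.remap(g,q[None,:,0],q[None,:,1],cv2.INTER_LINEAR).mean()
    f=lambda p:s(p,.012,ri+.0025)  # dark at rim top
    b=minimize(f,[x,y],method="Nelder-Mead",options=dict(initial_simplex=[[x-.004,y-.004],[x+.006,y],[x,y+.006]],xatol=1e-4))
    print(n,b.x.round(4),round(b.fun,1))
E
python3 m2.py
```

```text
cs (array([ 0.52098231, -0.42302886]), np.float64(0.6318655137496004)) (array([ 0.52044817, -0.4239347 ]), np.float64(0.6590666814703742))
cm (array([ 0.6052588 , -0.28352137]), np.float64(0.3696743805869744)) (array([ 0.60590618, -0.2826382 ]), np.float64(0.514281830134264))
cl (array([ 0.44631002, -0.07717052]), np.float64(0.20146525521446496)) (array([ 0.44748872, -0.07775966]), np.float64(0.17175393376776407))
cx (array([0.36901534, 0.2894953 ]), np.float64(0.10068045966613696)) (array([0.37004595, 0.29397382]), np.float64(0.319308457986942))
ds [0.589  0.2661] 91.7
ds [0.5865 0.2573] 25.9
dm [0.4327 0.0915] 75.3
dm [0.432  0.0839] 15.3
dl [0.6577 0.0774] 87.7
dl [0.6551 0.0696] 20.3
dx [ 0.6617 -0.108 ] 77.5
dx [ 0.6585 -0.1144] 16.4
```

```bash
cat > ov.py <<'E'
from h import *
def tiles(c,im,items,K=5,w=18):
    out=[]
    for (x,y,cs) in items:
        u,v=proj(c,np.array([[x,y,.012]]))[0].astype(int)
        t=cv2.resize(im[v-w-4:v+w-4,u-w-2:u+w+2],None,fx=K,fy=K,interpolation=cv2.INTER_CUBIC)
        for z,rad in cs:
            q=(proj(c,circ(x,y,z,rad))-[u-w-2,v-w-4]+.5)*K
            cv2.polylines(t,[q.astype(np.int32)],True,(255,0,255),1)
        out.append(t)
    return np.hstack(out)
E
python3 - <<'E'
from ov import *
C=[(.5208,-.4235,.042,.0115),(.6055,-.283,.044,.017),(.447,-.0775,.046,.0225),(.369,.2895,.048,.028)]
D=[(.589,.2655,.0205),(.4335,.0915,.026),(.657,.0775,.0315),(.660,-.1075,.037)]
C=[(x,y,[(z,q),(z-.024,q),(0,q-.0015)]) for x,y,z,q in C]
D=[(x,y,[(.012,q+.005),(.012,q),(.004,q),(0,q+.005)]) for x,y,q in D]
o=[]
for n in("top","side"):
    c=r.get_calibration(n);im=cv2.imread(f"pics/{n}0.png")
    for s in(C,D):
        o.append(tiles(c,im,s,K=5,w=18 if n=="top" else 22)[:, :])
W=max(a.shape[1] for a in o)
o=[cv2.resize(a,(800,int(a.shape[0]*800/a.shape[1]))) for a in o]
cv2.imwrite("pics/m2.png",np.vstack(o[:2]));cv2.imwrite("pics/m3.png",np.vstack(o[2:]))
E
```

```text
(no output)
```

View pics/m2.png

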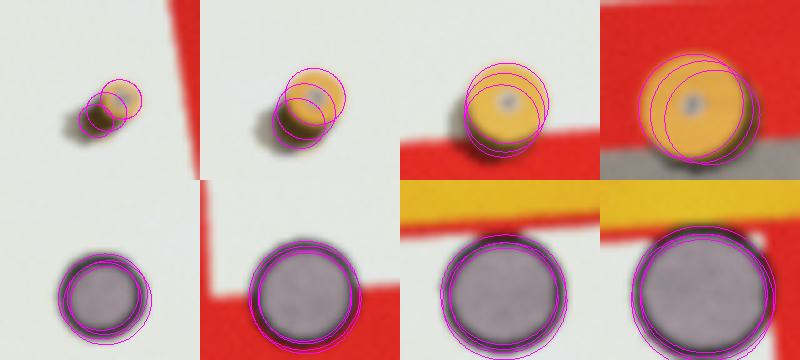

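View pics/m3.png

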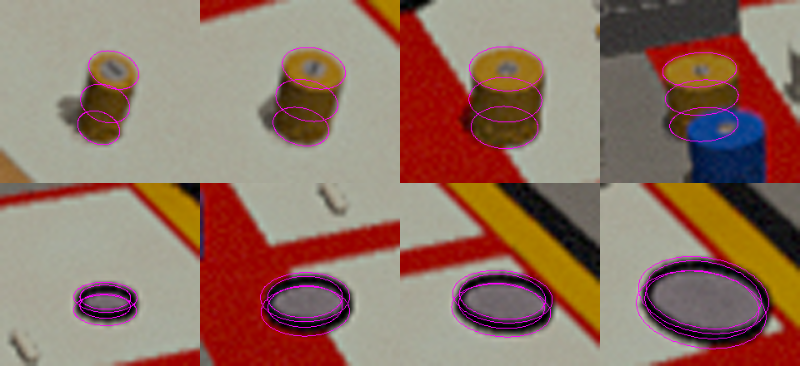

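```bash
cat > go.py <<'E'
import sys;from h import *
from scipy.spatial.transform import Rotation as Ro
# args: grasp-point x y z, jaw angle deg (nearest mod 180), optional
def plan(x,y,z,yaw=None):
    s=r.get_state();R=Ro.from_quat(s["eef_rot"]).as_matrix();p=s["tool_pos"]
    cur=np.degrees(np.arctan2(R[1,2],R[0,2]))
    if yaw is None: yaw=cur
    yaw=cur+((yaw-cur+90)%180-90)
    a=np.radians(yaw);Z=np.array([np.cos(a),np.sin(a),0]);Y=np.array([0,0,-1.]);X=np.cross(Y,Z)
    Rt=np.stack([X,Y,Z],1);d=R.T@(np.array([x,y,z+.147])-p)
    w=Ro.from_matrix(R.T@Rt).as_rotvec(degrees=True)/45
    print("t %.2f grasp"%s["clock"],(p+R[:,1]*.147).round(4),"jaw %.1f tilt %.2f"%(cur,np.degrees(np.arccos(-R[2,1]))),"open %.3f"%s["opening"],"F",s["contact_force"].round(1),"q",s["q"].round(2))
    print("shift",d.round(4),"turn",w.round(4),"rows",max(np.linalg.norm(d)/.05,np.linalg.norm(w)*45/8.59).round(1))
if __name__=="__main__":
    a=[float(v) for v in sys.argv[1:]];plan(*a)
E
python3 - <<'E'
from h import *
tc=r.get_calibration("top");sc=r.get_calibration("side")
for n,p in dict(blue=(252,233),w1=(214,198),w2=(225,275)).items(): print(n,back(tc,p,.048).round(3))
for p in [(527,150),(575,150),(505,205),(580,185)]: print(back(tc,p,.05).round(3))
E
python3 go.py .521 -.4235 .15 0
```

```text
blue [0.37  0.198 0.048]
w1 [0.473 0.298 0.048]
w2 [0.264 0.272 0.048]
[ 0.55  -0.579  0.05 ]
[ 0.541 -0.715  0.05 ]
[ 0.398 -0.491  0.05 ]
[ 0.439 -0.708  0.05 ]
t 0.15 grasp [0.258  0.5688 0.2571] jaw 65.6 tilt 0.08 open 1.002 F [-0.2 -0.4 -0.9] q [-1.11  0.69 -0.19  1.57  0.16  0.9  -0.22]
shift [ 0.6493  0.1083 -0.7952] turn [1.500e-03 1.458e+00 1.100e-03] rows 20.6
```

```bash
python3 go.py .5 .1 .2 100
```

```text
t 0.15 grasp [0.258  0.5688 0.2571] jaw 65.6 tilt 0.08 open 1.002 F [-0.2 -0.4 -0.9] q [-1.11  0.69 -0.19  1.57  0.16  0.9  -0.22]
shift [ 0.414   0.0576 -0.3271] turn [ 1.700e-03 -7.642e-01 -4.000e-04] rows 10.6
```

arm_command(
  deltas=[
    {"dx": 0.414,"dy": 0.057,"dz": -0.327,"wy": -0.764},
    {"dx": 0.414,"dy": 0.057,"dz": -0.327,"wy": -0.764},
    {"dx": 0.414,"dy": 0.057,"dz": -0.327,"wy": -0.764},
    {"dx": 0.414,"dy": 0.057,"dz": -0.327,"wy": -0.764},
    {"dx": 0.414,"dy": 0.057,"dz": -0.327,"wy": -0.764},
  ],
  claw=1,
  grip_force=25,
)

```text
invalid input at $.deltas[0]: expected keys dx, dy, dz, wx, wy, wz
```

```bash
python3 go.py .5 .1 .2 100
```

```text
t 0.15 grasp [0.258  0.5688 0.2571] jaw 65.6 tilt 0.08 open 1.002 F [-0.2 -0.4 -0.9] q [-1.11  0.69 -0.19  1.57  0.16  0.9  -0.22]
shift [ 0.414   0.0576 -0.3271] turn [ 1.700e-03 -7.642e-01 -4.000e-04] rows 10.6
```

arm_command(
  deltas=[
    {"dx": 0.414,"dy": 0.057,"dz": -0.327,"wx": 0,"wy": -0.764,"wz": 0},
    {"dx": 0.414,"dy": 0.057,"dz": -0.327,"wx": 0,"wy": -0.764,"wz": 0},
    {"dx": 0.414,"dy": 0.057,"dz": -0.327,"wx": 0,"wy": -0.764,"wz": 0},
    {"dx": 0.414,"dy": 0.057,"dz": -0.327,"wx": 0,"wy": -0.764,"wz": 0},
    {"dx": 0.414,"dy": 0.057,"dz": -0.327,"wx": 0,"wy": -0.764,"wz": 0},
  ],
  claw=1,
  grip_force=25,
)

```text
clock: 0.65
tool_pos: [0.3728, 0.3464, 0.3775]
eef_rot: [-0.704, -0.063, 0.063, 0.704]
contact_force: [2.1, -0.3, 0.1]
opening: 0.998
```

```bash
python3 go.py .521 -.4235 .15 100
```

```text
t 0.65 grasp [0.3728 0.3464 0.2305] jaw 100.2 tilt 0.02 open 0.998 F [ 2.1 -0.3  0.1] q [-0.59  0.6  -0.39  1.94  0.35  0.67  0.55]
shift [ 0.0097  0.0804 -0.7839] turn [-0.0002  0.0042 -0.0004] rows 15.8
```

arm_command(
  deltas=[
    {"dx": 0.05,"dy": 0.03,"dz": -0.78,"wx": 0,"wy": 0,"wz": 0},
    {"dx": 0.05,"dy": 0.03,"dz": -0.78,"wx": 0,"wy": 0,"wz": 0},
    {"dx": 0.05,"dy": 0.03,"dz": -0.78,"wx": 0,"wy": 0,"wz": 0},
    {"dx": 0.05,"dy": 0.03,"dz": -0.78,"wx": 0,"wy": 0,"wz": 0},
    {"dx": 0.05,"dy": 0.03,"dz": -0.78,"wx": 0,"wy": 0,"wz": 0},
  ],
)

```text
clock: 1.15
tool_pos: [0.4313, 0.1036, 0.3682]
eef_rot: [-0.704, -0.062, 0.062, 0.704]
contact_force: [1.0, -0.0, -0.1]
opening: 1.002
```

arm_command(
  deltas=[
    {"dx": 0.0,"dy": 0.03,"dz": -0.53,"wx": 0,"wy": 0,"wz": 0},
    {"dx": 0.0,"dy": 0.03,"dz": -0.53,"wx": 0,"wy": 0,"wz": 0},
    {"dx": 0.0,"dy": 0.03,"dz": -0.53,"wx": 0,"wy": 0,"wz": 0},
    {"dx": 0.0,"dy": 0.03,"dz": -0.53,"wx": 0,"wy": 0,"wz": 0},
    {"dx": 0.0,"dy": 0.03,"dz": -0.53,"wx": 0,"wy": 0,"wz": 0},
  ],
)

```text
clock: 1.65
tool_pos: [0.4744, -0.1424, 0.354]
eef_rot: [-0.704, -0.062, 0.061, 0.704]
contact_force: [1.6, 0.5, 0.1]
opening: 1.001
```

```bash
python3 go.py .521 -.4235 .12 100
```

```text
t 1.65 grasp [ 0.4744 -0.1424  0.207 ] jaw 100.0 tilt 0.01 open 1.001 F [1.6 0.5 0.1] q [ 0.49  0.63 -0.46  2.    0.47  0.62  1.46]
shift [-0.0028  0.0869 -0.2849] turn [-0.0002 -0.0006  0.0001] rows 6.0
```

arm_command(
  deltas=[
    {"dx": -0.003,"dy": 0.087,"dz": -0.285,"wx": 0,"wy": 0,"wz": 0},
    {"dx": -0.003,"dy": 0.087,"dz": -0.285,"wx": 0,"wy": 0,"wz": 0},
    {"dx": -0.003,"dy": 0.087,"dz": -0.285,"wx": 0,"wy": 0,"wz": 0},
    {"dx": -0.003,"dy": 0.087,"dz": -0.285,"wx": 0,"wy": 0,"wz": 0},
    {"dx": -0.003,"dy": 0.087,"dz": -0.285,"wx": 0,"wy": 0,"wz": 0},
  ],
)

```text
clock: 2.15
tool_pos: [0.5131, -0.3783, 0.2802]
eef_rot: [-0.704, -0.061, 0.061, 0.705]
contact_force: [-0.2, -0.7, 0.2]
opening: 1.001
```

```bash
python3 go.py .521 -.4235 .12 100
```

```text
t 2.15 grasp [ 0.5131 -0.3782  0.1332] jaw 100.0 tilt 0.03 open 1.001 F [-0.2 -0.7  0.2] q [ 0.81  0.89 -0.46  1.62  0.53  0.76  1.85]
shift [-0.0001  0.0132 -0.0459] turn [-0.0005 -0.0009 -0.0004] rows 1.0
```

arm_command(
  deltas=[
    {"dx": 0,"dy": 0.013,"dz": -0.045,"wx": 0,"wy": 0,"wz": 0},
    {"dx": 0,"dy": 0.013,"dz": -0.045,"wx": 0,"wy": 0,"wz": 0},
    {"dx": 0,"dy": 0.013,"dz": -0.045,"wx": 0,"wy": 0,"wz": 0},
    {"dx": 0,"dy": 0.013,"dz": -0.045,"wx": 0,"wy": 0,"wz": 0},
    {"dx": 0,"dy": 0.013,"dz": -0.045,"wx": 0,"wy": 0,"wz": 0},
  ],
)

```text
clock: 2.65
tool_pos: [0.5219, -0.4185, 0.2688]
eef_rot: [-0.704, -0.063, 0.062, 0.705]
contact_force: [0.5, -0.0, 0.8]
opening: 1.003
```

```bash
python3 go.py .521 -.4235 .032 100; python3 - <<'E'
from h import *
a=[r.snapshot(n) for n in("wrist","side")]
cv2.imwrite("pics/a1.png",np.vstack([cv2.resize(a[0],(480,300)),cv2.resize(a[1][200:400,250:570],(480,300))])[:,:,::-1])
E
```

```text
t 2.65 grasp [ 0.522  -0.4183  0.1218] jaw 100.2 tilt 0.06 open 1.003 F [ 0.5 -0.   0.8] q [ 0.85  0.95 -0.47  1.52  0.53  0.81  1.92]
shift [-0.0018  0.0898 -0.0049] turn [-0.0011  0.0034  0.0009] rows 1.8
```

View pics/a1.png

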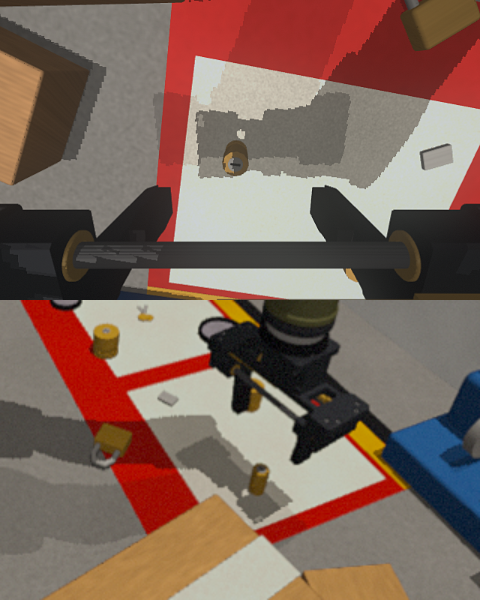

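```bash
python3 - <<'E'
from h import *
for n in("side","wrist","top"):
    c=r.get_calibration(n);print(n,proj(c,np.array([[.521,-.4235,.042],[.521,-.4235,.0],[.522,-.4183,.1218],[.522,-.4183,.10]])).round(0).tolist())
im=r.snapshot("top");cv2.imwrite("pics/a2.png",cv2.resize(im[80:280,320:600],(784,560))[:,:,::-1])
E
```

```text
side [[424.0, 312.0], [420.0, 326.0], [430.0, 281.0], [428.0, 289.0]]
wrist [[314.0, 220.0], [315.0, 200.0], [321.0, 291.0], [321.0, 266.0]]
top [[473.0, 164.0], [468.0, 169.0], [481.0, 155.0], [478.0, 158.0]]
```

View pics/a2.png

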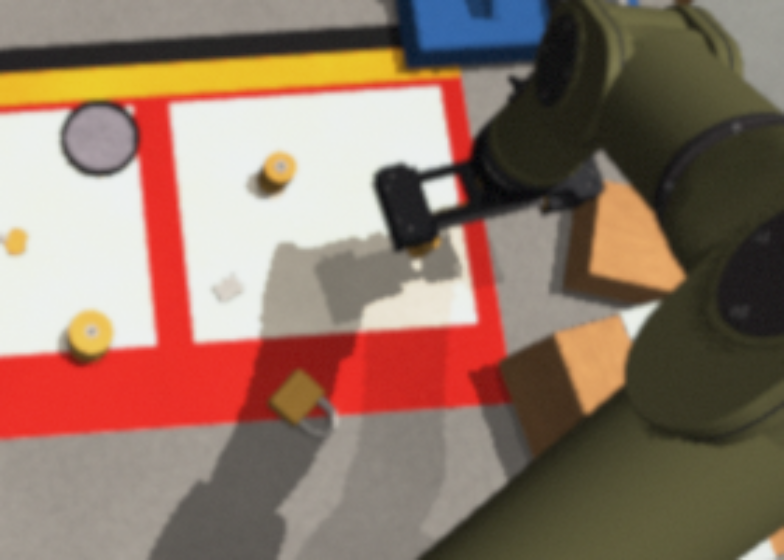

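```bash
cat > wr.py <<'E'
import sys;from h import *
x,y,z,rad=map(float,sys.argv[1:5]);name=sys.argv[5]
c=r.get_calibration("wrist");im=r.snapshot("wrist")[:,:,::-1].copy()
u,v=proj(c,np.array([[x,y,z]]))[0].astype(int)
w=40 if rad<.02 else 70
x0=max(u-w,0);y0=max(v-w,0);t=im[y0:y0+2*w,x0:x0+2*w];K=560/(2*w);t=cv2.resize(t,None,fx=K,fy=K)
zs=[z,0] if z>.02 else [z]
for Z in zs:
  q=(proj(c,circ(x,y,Z,rad))-[x0,y0]+.5)*K;cv2.polylines(t,[q.astype(np.int32)],True,(255,0,255),1)
cv2.imwrite(f"pics/{name}.png",t)
print("x0,y0,K",x0,y0,K); J=[(proj(c,np.array([[x+a,y+b,z]]))[0]-proj(c,np.array([[x,y,z]]))[0])*K for a,b in((.01,0),(0,.01))];print("crop px per cm x,y",np.round(J,1).tolist())
E
python3 wr.py .521 -.4235 .042 .0115 w1
```

```text
x0,y0,K 274 180 7.0
crop px per cm x,y [[-18.2, 99.2], [107.2, 17.9]]
```

View pics/w1.png

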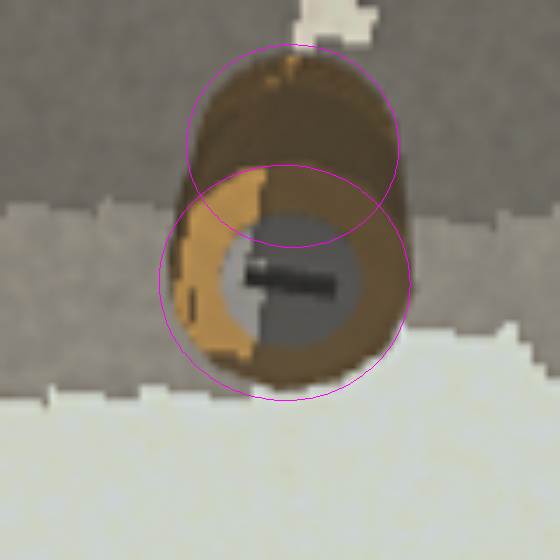

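The prediction sits on the cylinder to within about 1 mm, so I'm descending.

arm_command(
  deltas=[
    {"dx": -0.002,"dy": 0.03,"dz": -0.005,"wx": 0,"wy": 0,"wz": 0},
    {"dx": -0.002,"dy": 0.07,"dz": -0.005,"wx": 0,"wy": 0,"wz": 0},
    {"dx": -0.002,"dy": 0.089,"dz": -0.005,"wx": 0,"wy": 0,"wz": 0},
    {"dx": -0.002,"dy": 0.089,"dz": -0.005,"wx": 0,"wy": 0,"wz": 0},
    {"dx": -0.002,"dy": 0.089,"dz": -0.005,"wx": 0,"wy": 0,"wz": 0},
  ],
)

```text
clock: 3.35
tool_pos: [0.5207, -0.4255, 0.1799]
eef_rot: [0.704, 0.062, -0.061, -0.704]
contact_force: [0.9, 0.8, 1.3]
opening: 1.004
```

arm_command(
  deltas=[
    {"dx": 0,"dy": 0,"dz": 0,"wx": 0,"wy": 0,"wz": 0},
    {"dx": 0,"dy": 0,"dz": 0,"wx": 0,"wy": 0,"wz": 0},
    {"dx": 0,"dy": 0,"dz": 0,"wx": 0,"wy": 0,"wz": 0},
    {"dx": 0,"dy": 0,"dz": 0,"wx": 0,"wy": 0,"wz": 0},
    {"dx": 0,"dy": 0,"dz": 0,"wx": 0,"wy": 0,"wz": 0},
  ],
  claw=-1,
  grip_force=20,
)

```text
clock: 3.85
tool_pos: [0.5201, -0.4258, 0.1794]
eef_rot: [0.705, 0.062, -0.061, -0.704]
contact_force: [-0.6, -0.0, -0.0]
opening: 0.576
```

```bash
python3 go.py .521 -.4235 .032 100
```

```text
t 3.85 grasp [ 0.5202 -0.4258  0.0324] jaw 100.0 tilt 0.02 open 0.576 F [-0.6 -0.  -0. ] q [ 0.83  1.07 -0.41  1.52  0.59  0.68  1.88]
shift [0.0013 0.0004 0.0021] turn [ 0.0003 -0.0004  0.0004] rows 0.0
```

arm_command(
  deltas=[
    {"dx": 0,"dy": 0,"dz": 0.002,"wx": 0,"wy": 0,"wz": 0},
    {"dx": 0,"dy": 0,"dz": 0.002,"wx": 0,"wy": 0,"wz": 0},
    {"dx": 0,"dy": 0,"dz": 0.002,"wx": 0,"wy": 0,"wz": 0},
    {"dx": 0,"dy": 0,"dz": 0.002,"wx": 0,"wy": 0,"wz": 0},
    {"dx": 0,"dy": 0,"dz": 0.002,"wx": 0,"wy": 0,"wz": 0},
  ],
)

```text
clock: 4.35
tool_pos: [0.5197, -0.4237, 0.179]
eef_rot: [-0.704, -0.062, 0.062, 0.705]
contact_force: [0.3, -0.2, 0.7]
opening: 0.248
```

arm_command(
  deltas=[
    {"dx": 0,"dy": 0,"dz": 0,"wx": 0,"wy": 0,"wz": 0},
    {"dx": 0,"dy": -0.02,"dz": 0,"wx": 0,"wy": 0,"wz": 0},
    {"dx": 0,"dy": -0.05,"dz": 0,"wx": 0,"wy": 0,"wz": 0},
    {"dx": 0,"dy": -0.09,"dz": 0,"wx": 0,"wy": 0,"wz": 0},
    {"dx": 0,"dy": -0.09,"dz": 0,"wx": 0,"wy": 0,"wz": 0},
  ],
)

```text
clock: 4.85
tool_pos: [0.5219, -0.4247, 0.2762]
eef_rot: [0.707, 0.065, -0.058, -0.702]
contact_force: [1.2, -0.4, -0.8]
opening: 0.251
```

```bash
python3 go.py .589 .2655 .12 100;python3 go.py .589 .2655 .12 50
```

```text
t 4.85 grasp [ 0.5234 -0.4256  0.1292] jaw 100.0 tilt 0.66 open 0.251 F [ 1.2 -0.4 -0.8] q [ 0.85  0.94 -0.47  1.5   0.53  0.82  1.93]
shift [0.1853 0.0059 0.6683] turn [ 0.0094 -0.001   0.0112] rows 13.9
t 4.85 grasp [ 0.5234 -0.4256  0.1292] jaw 100.0 tilt 0.66 open 0.251 F [ 1.2 -0.4 -0.8] q [ 0.85  0.94 -0.47  1.5   0.53  0.82  1.93]
shift [0.1853 0.0059 0.6683] turn [0.0039 1.1101 0.0145] rows 13.9
```

arm_command(
  deltas=[
    {"dx": 0.012,"dy": 0,"dz": 0.04,"wx": 0,"wy": 0,"wz": 0},
    {"dx": 0.185,"dy": 0,"dz": 0.668,"wx": 0,"wy": 0,"wz": 0},
    {"dx": 0.185,"dy": 0,"dz": 0.668,"wx": 0,"wy": 0,"wz": 0},
    {"dx": 0.185,"dy": 0,"dz": 0.668,"wx": 0,"wy": 0,"wz": 0},
    {"dx": 0.185,"dy": 0,"dz": 0.668,"wx": 0,"wy": 0,"wz": 0},
  ],
)

```text
clock: 5.35
tool_pos: [0.5434, -0.1814, 0.2699]
eef_rot: [0.704, 0.062, -0.061, -0.704]
contact_force: [1.2, 0.7, -0.2]
opening: 0.255
```

arm_command(
  deltas=[
    {"dx": 0.12,"dy": 0,"dz": 0.435,"wx": 0,"wy": 0,"wz": 0},
    {"dx": 0.12,"dy": 0,"dz": 0.435,"wx": 0,"wy": 0,"wz": 0},
    {"dx": 0.12,"dy": 0,"dz": 0.435,"wx": 0,"wy": 0,"wz": 0},
    {"dx": 0.12,"dy": 0,"dz": 0.435,"wx": 0,"wy": 0,"wz": 0},
    {"dx": 0.12,"dy": 0,"dz": 0.435,"wx": 0,"wy": 0,"wz": 0},
  ],
)

```text
clock: 5.85
tool_pos: [0.5672, 0.0678, 0.2699]
eef_rot: [0.704, 0.062, -0.061, -0.704]
contact_force: [0.4, -0.3, -0.7]
opening: 0.249
```

```bash
python3 go.py .589 .2655 .12 100
```

```text
t 5.85 grasp [0.5673 0.0678 0.1229] jaw 100.0 tilt 0.05 open 0.249 F [ 0.4 -0.3 -0.7] q [-0.01  0.83 -0.33  1.84  0.47  0.56  1.1 ]
shift [0.0558 0.0029 0.1909] turn [ 0.0001 -0.0001  0.001 ] rows 4.0
```

arm_command(
  deltas=[
    {"dx": 0.056,"dy": 0.003,"dz": 0.19,"wx": 0,"wy": 0,"wz": 0},
    {"dx": 0.056,"dy": 0.003,"dz": 0.19,"wx": 0,"wy": 0,"wz": 0},
    {"dx": 0.056,"dy": 0.003,"dz": 0.19,"wx": 0,"wy": 0,"wz": 0},
    {"dx": 0.056,"dy": 0.003,"dz": 0.19,"wx": 0,"wy": 0,"wz": 0},
    {"dx": 0.056,"dy": 0.003,"dz": 0.19,"wx": 0,"wy": 0,"wz": 0},
  ],
)

```text
clock: 6.35
tool_pos: [0.5875, 0.2726, 0.2675]
eef_rot: [-0.7, -0.066, 0.064, 0.708]
contact_force: [-0.6, -0.1, 0.3]
opening: 0.257
```

```bash
python3 go.py .589 .2655 .037 100; python3 wr.py .589 .2655 .012 .0255 w2
```

```text
t 6.35 grasp [0.5877 0.2742 0.1205] jaw 100.6 tilt 0.62 open 0.257 F [-0.6 -0.1  0.3] q [-0.33  0.9  -0.33  1.6   0.39  0.7   0.91]
shift [-0.0001  0.0834 -0.0081] turn [-0.0132  0.0131  0.0043] rows 1.7
x0,y0,K 236 136 4.0
crop px per cm x,y [[-9.4, 51.0], [54.5, 9.4]]
```

View pics/w2.png

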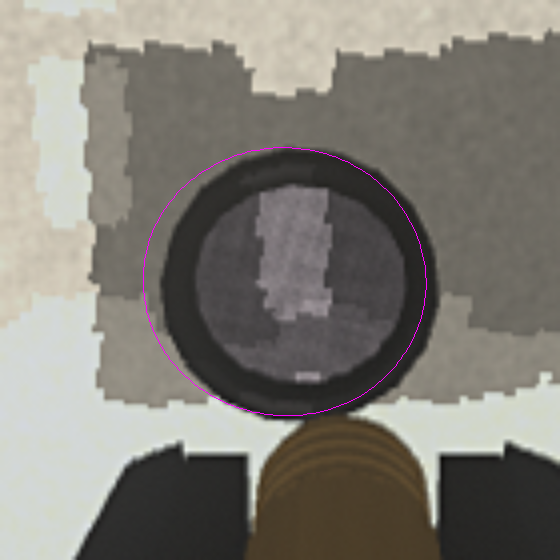

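```bash
python3 go.py .589 .267 .037 100
```

```text
t 6.40 grasp [0.5882 0.2686 0.1199] jaw 100.4 tilt 0.28 open 0.251 F [ 0.8  0.1 -1. ] q [-0.32  0.9  -0.33  1.6   0.39  0.7   0.91]
shift [ 0.0006  0.0829 -0.0014] turn [-0.0059  0.0085  0.0017] rows 1.7
```

arm_command(
  deltas=[
    {"dx": 0,"dy": 0.03,"dz": 0,"wx": 0,"wy": 0,"wz": 0},
    {"dx": 0,"dy": 0.06,"dz": 0,"wx": 0,"wy": 0,"wz": 0},
    {"dx": 0,"dy": 0.075,"dz": 0,"wx": 0,"wy": 0,"wz": 0},
    {"dx": 0,"dy": 0.08,"dz": 0,"wx": 0,"wy": 0,"wz": 0},
    {"dx": 0,"dy": 0.08,"dz": 0,"wx": 0,"wy": 0,"wz": 0},
  ],
)

```text
clock: 6.9
tool_pos: [0.5895, 0.2619, 0.1862]
eef_rot: [0.705, 0.061, -0.061, -0.704]
contact_force: [0.2, 0.5, -1.1]
opening: 0.25
```

```bash
python3 go.py .589 .267 .036 100; python3 - <<'E'
from h import *
a=[r.snapshot("wrist")[100:400,160:480],r.snapshot("side")[120:200,270:370]]
cv2.imwrite("pics/a3.png",np.hstack([cv2.resize(x,(400,320 if i else 375)) if 0 else cv2.resize(x,(390,360)) for i,x in enumerate(a)])[:,:,::-1])
E
```

```text
t 6.90 grasp [0.5895 0.2619 0.0392] jaw 99.9 tilt 0.03 open 0.250 F [ 0.2  0.5 -1.1] q [-0.34  1.02 -0.27  1.62  0.44  0.57  0.88]
shift [0.0004 0.0032 0.0051] turn [ 0.0004 -0.0013 -0.0006] rows 0.1
```

View pics/a3.png

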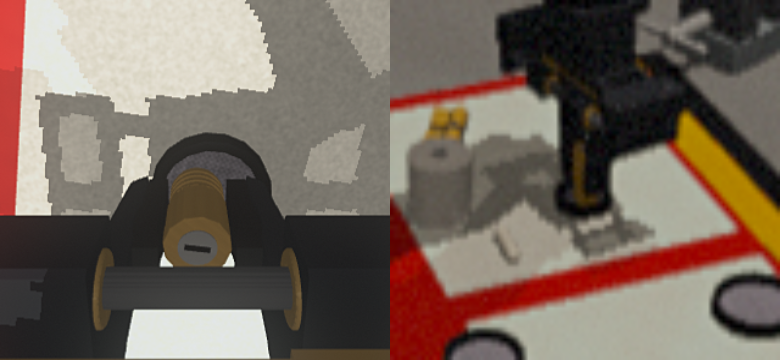

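arm_command(
  deltas=[
    {"dx": 0,"dy": 0,"dz": 0.005,"wx": 0,"wy": 0,"wz": 0},
    {"dx": 0,"dy": 0,"dz": 0.005,"wx": 0,"wy": 0,"wz": 0},
    {"dx": 0,"dy": 0.001,"dz": 0.005,"wx": 0,"wy": 0,"wz": 0},
    {"dx": 0,"dy": 0.002,"dz": 0.005,"wx": 0,"wy": 0,"wz": 0},
    {"dx": 0,"dy": 0.003,"dz": 0.005,"wx": 0,"wy": 0,"wz": 0},
  ],
)

```text
clock: 7.5
tool_pos: [0.5886, 0.2673, 0.1832]
eef_rot: [0.704, 0.062, -0.061, -0.704]
contact_force: [0.3, 0.3, -0.7]
opening: 0.251
```

```bash
python3 go.py .589 .267 .036 100
```

```text
t 7.50 grasp [0.5886 0.2673 0.0362] jaw 100.0 tilt 0.01 open 0.251 F [ 0.3  0.3 -0.7] q [-0.35  1.02 -0.27  1.62  0.44  0.56  0.87]
shift [ 0.0004  0.0002 -0.0004] turn [ 0.0002 -0.0005  0.0001] rows 0.0
```

arm_command(
  deltas=[
    {"dx": 0,"dy": 0.0003,"dz": 0,"wx": 0,"wy": 0,"wz": 0},
    {"dx": 0,"dy": 0.0005,"dz": 0,"wx": 0,"wy": 0,"wz": 0},
    {"dx": 0,"dy": 0.0008,"dz": 0,"wx": 0,"wy": 0,"wz": 0},
    {"dx": 0,"dy": 0.001,"dz": 0,"wx": 0,"wy": 0,"wz": 0},
    {"dx": 0,"dy": 0.001,"dz": 0,"wx": 0,"wy": 0,"wz": 0},
  ],
)

```text
clock: 8.0
tool_pos: [0.5886, 0.2674, 0.183]
eef_rot: [0.704, 0.062, -0.061, -0.704]
contact_force: [-0.9, -2.0, 7.4]
opening: 0.251
```

Contact at 7 N, so I'm opening the claw.

arm_command(
  deltas=[
    {"dx": 0,"dy": 0,"dz": 0,"wx": 0,"wy": 0,"wz": 0},
    {"dx": 0,"dy": 0,"dz": 0,"wx": 0,"wy": 0,"wz": 0},
    {"dx": 0,"dy": 0,"dz": 0,"wx": 0,"wy": 0,"wz": 0},
    {"dx": 0,"dy": 0,"dz": 0,"wx": 0,"wy": 0,"wz": 0},
    {"dx": 0,"dy": -0.001,"dz": 0,"wx": 0,"wy": 0,"wz": 0},
  ],
  claw=1,
)

```text
clock: 8.5
tool_pos: [0.5884, 0.2674, 0.1829]
eef_rot: [0.704, 0.061, -0.062, -0.704]
contact_force: [-0.6, 0.4, 1.4]
opening: 0.68
```

arm_command(
  deltas=[
    {"dx": 0,"dy": -0.02,"dz": 0,"wx": 0,"wy": 0,"wz": 0},
    {"dx": 0,"dy": -0.05,"dz": 0,"wx": 0,"wy": 0,"wz": 0},
    {"dx": 0,"dy": -0.09,"dz": 0,"wx": 0,"wy": 0,"wz": 0},
    {"dx": 0,"dy": -0.09,"dz": 0,"wx": 0,"wy": 0,"wz": 0},
    {"dx": 0,"dy": -0.09,"dz": 0,"wx": 0,"wy": 0,"wz": 0},
  ],
)

```text
clock: 9.0
tool_pos: [0.5887, 0.2675, 0.2741]
eef_rot: [-0.704, -0.062, 0.061, 0.705]
contact_force: [0.9, 0.2, -1.1]
opening: 1.003
```

```bash
python3 wr.py .589 .267 .012 .0255 w3;python3 go.py .6055 -.283 .13 80
```

```text
x0,y0,K 249 134 4.0
crop px per cm x,y [[-9.1, 49.9], [53.1, 8.9]]
t 9.05 grasp [0.5882 0.2671 0.1258] jaw 100.0 tilt 0.04 open 1.000 F [-0.3 -0.   0.6] q [-0.32  0.89 -0.33  1.59  0.39  0.72  0.91]
shift [-0.0784 -0.0039 -0.5448] turn [ 0.0007  0.444  -0.0006] rows 11.0
```

View pics/w3.png

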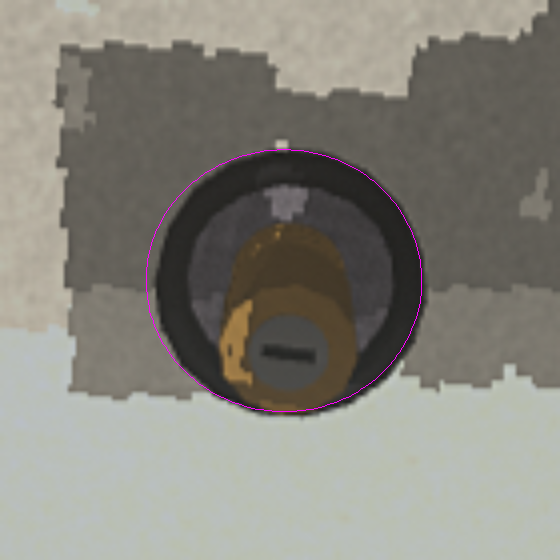

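Small cylinder is standing in its dish. Next is the medium one.

arm_command(
  deltas=[
    {"dx": -0.078,"dy": 0,"dz": -0.545,"wx": 0,"wy": 0,"wz": 0},
    {"dx": -0.078,"dy": 0,"dz": -0.545,"wx": 0,"wy": 0,"wz": 0},
    {"dx": -0.078,"dy": 0,"dz": -0.545,"wx": 0,"wy": 0,"wz": 0},
    {"dx": -0.078,"dy": 0,"dz": -0.545,"wx": 0,"wy": 0,"wz": 0},
    {"dx": -0.078,"dy": 0,"dz": -0.545,"wx": 0,"wy": 0,"wz": 0},
  ],
)

```text
clock: 9.55
tool_pos: [0.5957, 0.0156, 0.2715]
eef_rot: [0.704, 0.061, -0.063, -0.704]
contact_force: [0.5, 0.3, 0.6]
opening: 1.002
```

arm_command(
  deltas=[
    {"dx": -0.043,"dy": 0,"dz": -0.298,"wx": 0,"wy": 0,"wz": 0},
    {"dx": -0.043,"dy": 0,"dz": -0.298,"wx": 0,"wy": 0,"wz": 0},
    {"dx": -0.043,"dy": 0,"dz": -0.298,"wx": 0,"wy": 0,"wz": 0},
    {"dx": -0.043,"dy": 0,"dz": -0.298,"wx": 0,"wy": 0,"wz": 0},
    {"dx": -0.043,"dy": 0,"dz": -0.298,"wx": 0,"wy": 0,"wz": 0},
  ],
)

```text
clock: 10.05
tool_pos: [0.6034, -0.2342, 0.2713]
eef_rot: [-0.704, -0.061, 0.063, 0.705]
contact_force: [0.7, 0.7, -0.8]
opening: 0.998
```

```bash
python3 go.py .6055 -.283 .125 100
```

```text
t 10.05 grasp [ 0.6029 -0.2341  0.1243] jaw 100.0 tilt 0.19 open 0.998 F [ 0.7  0.7 -0.8] q [ 0.52  0.91 -0.42  1.59  0.5   0.75  1.62]
shift [-0.0064 -0.0008 -0.0484] turn [-0.0021 -0.     -0.0036] rows 1.0
```

arm_command(
  deltas=[
    {"dx": -0.006,"dy": 0,"dz": -0.048,"wx": 0,"wy": 0,"wz": 0},
    {"dx": -0.006,"dy": 0,"dz": -0.048,"wx": 0,"wy": 0,"wz": 0},
    {"dx": -0.006,"dy": 0,"dz": -0.048,"wx": 0,"wy": 0,"wz": 0},
    {"dx": -0.006,"dy": 0,"dz": -0.048,"wx": 0,"wy": 0,"wz": 0},
    {"dx": -0.006,"dy": 0,"dz": -0.048,"wx": 0,"wy": 0,"wz": 0},
  ],
)

```text
clock: 10.55
tool_pos: [0.607, -0.2783, 0.2726]
eef_rot: [-0.704, -0.062, 0.063, 0.705]
contact_force: [-0.4, -0.7, 0.0]
opening: 1.0
```

```bash
python3 wr.py .6055 -.283 .044 .017 w4;python3 go.py .6055 -.283 .033 100
```

```text
x0,y0,K 272 178 7.0
crop px per cm x,y [[-18.1, 98.8], [106.5, 17.9]]
t 10.60 grasp [ 0.6069 -0.2783  0.1258] jaw 100.2 tilt 0.09 open 0.998 F [ 1.1 -0.1  0.1] q [ 0.59  0.93 -0.44  1.52  0.49  0.8   1.7 ]
shift [-0.0023  0.0928 -0.0043] turn [-0.0018  0.0037 -0.0005] rows 1.9
```

View pics/w4.png

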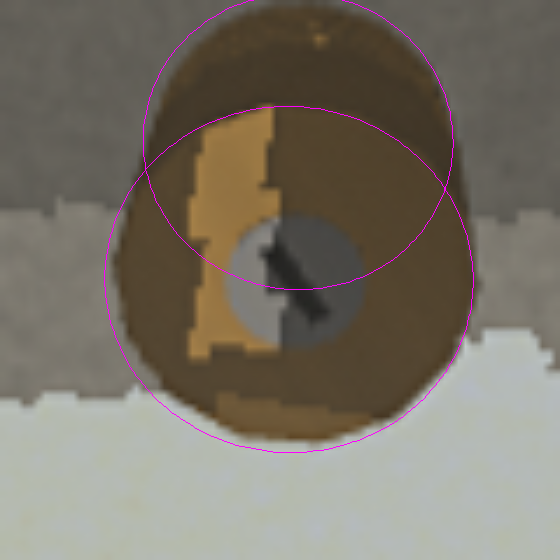

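arm_command(
  deltas=[
    {"dx": -0.001,"dy": 0.03,"dz": -0.002,"wx": 0,"wy": 0,"wz": 0},
    {"dx": -0.001,"dy": 0.07,"dz": -0.002,"wx": 0,"wy": 0,"wz": 0},
    {"dx": -0.001,"dy": 0.092,"dz": -0.002,"wx": 0,"wy": 0,"wz": 0},
    {"dx": -0.001,"dy": 0.092,"dz": -0.002,"wx": 0,"wy": 0,"wz": 0},
    {"dx": -0.001,"dy": 0.092,"dz": -0.002,"wx": 0,"wy": 0,"wz": 0},
  ],
)

```text
clock: 11.1
tool_pos: [0.6066, -0.2818, 0.1815]
eef_rot: [-0.704, -0.062, 0.062, 0.705]
contact_force: [0.7, 0.4, 0.4]
opening: 0.999
```

arm_command(
  deltas=[
    {"dx": 0,"dy": 0,"dz": 0,"wx": 0,"wy": 0,"wz": 0},
    {"dx": 0,"dy": 0,"dz": 0,"wx": 0,"wy": 0,"wz": 0},
    {"dx": 0,"dy": 0,"dz": 0,"wx": 0,"wy": 0,"wz": 0},
    {"dx": 0,"dy": 0,"dz": 0,"wx": 0,"wy": 0,"wz": 0},
    {"dx": 0,"dy": 0,"dz": 0,"wx": 0,"wy": 0,"wz": 0},
  ],
  claw=-1,
  grip_force=25,
)

```text
clock: 11.6
tool_pos: [0.6061, -0.2829, 0.1815]
eef_rot: [0.704, 0.062, -0.061, -0.704]
contact_force: [-0.2, 1.1, -0.4]
opening: 0.571
```

arm_command(
  deltas=[
    {"dx": 0,"dy": 0,"dz": 0,"wx": 0,"wy": 0,"wz": 0},
    {"dx": 0,"dy": 0,"dz": 0,"wx": 0,"wy": 0,"wz": 0},
    {"dx": 0,"dy": 0,"dz": 0,"wx": 0,"wy": 0,"wz": 0},
    {"dx": 0,"dy": 0,"dz": 0,"wx": 0,"wy": 0,"wz": 0},
    {"dx": 0,"dy": 0,"dz": 0,"wx": 0,"wy": 0,"wz": 0},
  ],
)

```text
clock: 12.1
tool_pos: [0.606, -0.2828, 0.1811]
eef_rot: [-0.704, -0.062, 0.062, 0.704]
contact_force: [-0.2, -0.1, 1.2]
opening: 0.376
```

```bash
python3 go.py .6055 -.283 .033 100
```

```text
t 12.10 grasp [ 0.606  -0.2828  0.0341] jaw 100.0 tilt 0.00 open 0.376 F [-0.2 -0.1  1.2] q [ 0.56  1.06 -0.38  1.54  0.56  0.66  1.66]
shift [-0.0006  0.0011 -0.0001] turn [-0.     -0.0003 -0.    ] rows 0.0
```

arm_command(
  deltas=[
    {"dx": 0,"dy": -0.02,"dz": 0,"wx": 0,"wy": 0,"wz": 0},
    {"dx": 0,"dy": -0.05,"dz": 0,"wx": 0,"wy": 0,"wz": 0},
    {"dx": 0,"dy": -0.09,"dz": 0,"wx": 0,"wy": 0,"wz": 0},
    {"dx": 0,"dy": -0.09,"dz": 0,"wx": 0,"wy": 0,"wz": 0},
    {"dx": 0,"dy": -0.09,"dz": 0,"wx": 0,"wy": 0,"wz": 0},
  ],
)

```text
clock: 12.6
tool_pos: [0.606, -0.2828, 0.2716]
eef_rot: [0.705, 0.062, -0.061, -0.704]
contact_force: [-1.0, 0.1, -1.8]
opening: 0.372
```

```bash
python3 go.py .4335 .0915 .12 100
```

```text
t 12.60 grasp [ 0.6061 -0.2829  0.1246] jaw 100.0 tilt 0.06 open 0.372 F [-1.   0.1 -1.8] q [ 0.59  0.94 -0.44  1.52  0.5   0.8   1.7 ]
shift [-0.1051  0.0043  0.3986] turn [ 0.0008 -0.0005  0.001 ] rows 8.2
```

arm_command(
  deltas=[
    {"dx": -0.01,"dy": 0,"dz": 0.04,"wx": 0,"wy": 0,"wz": 0},
    {"dx": -0.105,"dy": 0.002,"dz": 0.399,"wx": 0,"wy": 0,"wz": 0},
    {"dx": -0.105,"dy": 0.002,"dz": 0.399,"wx": 0,"wy": 0,"wz": 0},
    {"dx": -0.105,"dy": 0.002,"dz": 0.399,"wx": 0,"wy": 0,"wz": 0},
    {"dx": -0.105,"dy": 0.002,"dz": 0.399,"wx": 0,"wy": 0,"wz": 0},
  ],
)

```text
clock: 13.1
tool_pos: [0.5035, -0.0623, 0.2687]
eef_rot: [-0.704, -0.06, 0.062, 0.705]
contact_force: [1.0, 0.7, -1.9]
opening: 0.374
```

```bash
python3 go.py .4335 .0915 .12 100
```

```text
t 13.10 grasp [ 0.503  -0.0621  0.1217] jaw 99.9 tilt 0.18 open 0.374 F [ 1.   0.7 -1.9] q [ 0.22  0.78 -0.31  2.02  0.54  0.42  1.24]
shift [-0.0424  0.002   0.1635] turn [-0.0017 -0.0014 -0.0037] rows 3.4
```

arm_command(
  deltas=[
    {"dx": -0.013,"dy": 0.002,"dz": 0.045,"wx": 0,"wy": 0,"wz": 0},
    {"dx": -0.025,"dy": 0.002,"dz": 0.09,"wx": 0,"wy": 0,"wz": 0},
    {"dx": -0.035,"dy": 0.002,"dz": 0.13,"wx": 0,"wy": 0,"wz": 0},
    {"dx": -0.04,"dy": 0.002,"dz": 0.155,"wx": 0,"wy": 0,"wz": 0},
    {"dx": -0.042,"dy": 0.002,"dz": 0.163,"wx": 0,"wy": 0,"wz": 0},
  ],
)

```text
clock: 13.6
tool_pos: [0.4341, 0.0925, 0.2671]
eef_rot: [-0.704, -0.063, 0.065, 0.705]
contact_force: [0.8, -0.7, -1.3]
opening: 0.374
```

```bash
python3 wr.py .4335 .0915 .012 .031 w5;python3 go.py .4335 .0915 .039 100
```

```text
x0,y0,K 248 138 4.0
crop px per cm x,y [[-9.7, 51.1], [54.4, 9.4]]
t 13.65 grasp [0.434  0.0923 0.1202] jaw 100.3 tilt 0.16 open 0.371 F [-0.3  1.3 -2.1] q [-0.2   0.73 -0.17  2.21  0.51  0.24  0.92]
shift [-0.0008  0.0812 -0.0006] turn [-0.0015  0.0061 -0.0033] rows 1.6
```

View pics/w5.png

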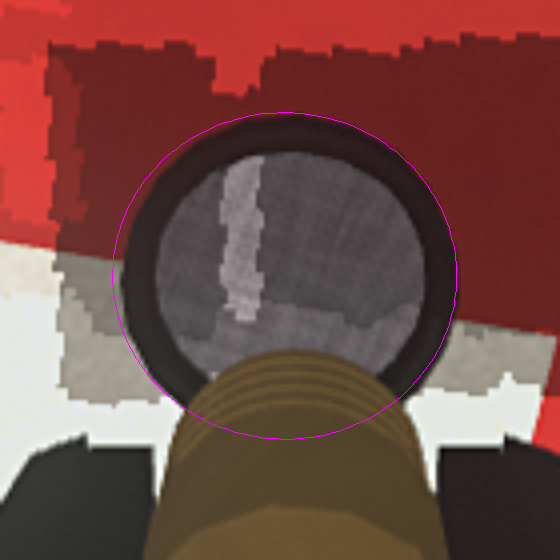

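arm_command(
  deltas=[
    {"dx": 0,"dy": 0.03,"dz": 0,"wx": 0,"wy": 0,"wz": 0},
    {"dx": 0,"dy": 0.06,"dz": 0,"wx": 0,"wy": 0,"wz": 0},
    {"dx": 0,"dy": 0.075,"dz": 0,"wx": 0,"wy": 0,"wz": 0},
    {"dx": 0,"dy": 0.08,"dz": 0,"wx": 0,"wy": 0,"wz": 0},
    {"dx": 0,"dy": 0.08,"dz": 0,"wx": 0,"wy": 0,"wz": 0},
  ],
)

```text
clock: 14.15
tool_pos: [0.4383, 0.0879, 0.19]
eef_rot: [0.706, 0.059, -0.062, -0.703]
contact_force: [-0.1, 0.0, -2.2]
opening: 0.376
```

```bash
python3 go.py .4335 .0920 .038 100
```

```text
t 14.15 grasp [0.4377 0.0873 0.043 ] jaw 99.8 tilt 0.32 open 0.376 F [-0.1  0.  -2.2] q [-0.27  0.9  -0.05  2.23  1.24  0.04  0.2 ]
shift [-0.004   0.005   0.0049] turn [ 0.0041 -0.004  -0.0058] rows 0.2
```

arm_command(
  deltas=[
    {"dx": -0.002,"dy": 0,"dz": 0.003,"wx": 0,"wy": 0,"wz": 0},
    {"dx": -0.002,"dy": 0,"dz": 0.003,"wx": 0,"wy": 0,"wz": 0},
    {"dx": -0.002,"dy": 0.001,"dz": 0.003,"wx": 0,"wy": 0,"wz": 0},
    {"dx": -0.002,"dy": 0.002,"dz": 0.003,"wx": 0,"wy": 0,"wz": 0},
    {"dx": -0.002,"dy": 0.002,"dz": 0.003,"wx": 0,"wy": 0,"wz": 0},
  ],
)

```text
clock: 14.65
tool_pos: [0.4357, 0.0912, 0.189]
eef_rot: [0.705, 0.06, -0.062, -0.704]
contact_force: [-0.7, 0.5, -1.0]
opening: 0.378
```

```bash
python3 go.py .4335 .0920 .038 100
```

```text
t 14.65 grasp [0.4353 0.0908 0.042 ] jaw 99.9 tilt 0.22 open 0.378 F [-0.7  0.5 -1. ] q [-0.28  0.91 -0.05  2.24  1.46  0.04 -0.02]
shift [-0.002   0.004   0.0011] turn [ 0.0029 -0.0024 -0.004 ] rows 0.1
```

```bash
python3 -c "
from plant import r
for i in range(3): s=r.get_state();print(s['q'].round(4))"
```

```text
[-0.2769  0.9055 -0.054   2.2351  1.4575  0.0446 -0.0244]
[-0.2769  0.9055 -0.054   2.2351  1.4575  0.0446 -0.0244]
[-0.2769  0.9055 -0.054   2.2351  1.4575  0.0446 -0.0244]
```

arm_command(
  deltas=[
    {"dx": 0,"dy": 0.001,"dz": 0,"wx": 0,"wy": 0,"wz": 0},
    {"dx": 0,"dy": 0.002,"dz": 0,"wx": 0,"wy": 0,"wz": 0},
    {"dx": 0,"dy": 0.002,"dz": 0,"wx": 0,"wy": 0,"wz": 0},
    {"dx": 0,"dy": 0.002,"dz": 0,"wx": 0,"wy": 0,"wz": 0},
    {"dx": 0,"dy": 0.002,"dz": 0,"wx": 0,"wy": 0,"wz": 0},
  ],
)

```text
clock: 15.15
tool_pos: [0.4353, 0.0924, 0.1873]
eef_rot: [0.705, 0.06, -0.062, -0.704]
contact_force: [-0.2, 0.1, -2.5]
opening: 0.378
```

```bash
python3 go.py .4335 .0920 .038 100;python3 -c "
from plant import r
print(r.get_state()['q'].round(4))"
```

```text
t 15.15 grasp [0.4349 0.0921 0.0403] jaw 100.0 tilt 0.18 open 0.378 F [-0.2  0.1 -2.5] q [-0.26  0.91 -0.08  2.23  1.53  0.06 -0.1 ]
shift [-0.0019  0.0023 -0.    ] turn [ 0.0015 -0.0007 -0.0037] rows 0.1
[-0.2636  0.9089 -0.0793  2.2348  1.5326  0.0634 -0.1003]
```

Good: q6 is moving away from its limit. Continuing down.

arm_command(
  deltas=[
    {"dx": 0,"dy": 0.001,"dz": 0,"wx": 0,"wy": 0,"wz": 0},
    {"dx": 0,"dy": 0.0015,"dz": 0,"wx": 0,"wy": 0,"wz": 0},
    {"dx": 0,"dy": 0.002,"dz": 0,"wx": 0,"wy": 0,"wz": 0},
    {"dx": 0,"dy": 0.002,"dz": 0,"wx": 0,"wy": 0,"wz": 0},
    {"dx": 0,"dy": 0.002,"dz": 0,"wx": 0,"wy": 0,"wz": 0},
  ],
)

```text
clock: 15.65
tool_pos: [0.4352, 0.0925, 0.1853]
eef_rot: [0.705, 0.06, -0.063, -0.704]
contact_force: [-0.7, -0.2, -1.9]
opening: 0.38
```

```bash
python3 go.py .4335 .0920 .038 100
```

```text
t 15.65 grasp [0.4348 0.0922 0.0383] jaw 100.0 tilt 0.19 open 0.380 F [-0.7 -0.2 -1.9] q [-0.24  0.91 -0.11  2.23  1.57  0.09 -0.13]
shift [-0.0018  0.0003 -0.0002] turn [ 0.0015 -0.0004 -0.0039] rows 0.0
```

arm_command(
  deltas=[
    {"dx": 0,"dy": 0.0003,"dz": 0,"wx": 0,"wy": 0,"wz": 0},
    {"dx": 0,"dy": 0.0005,"dz": 0,"wx": 0,"wy": 0,"wz": 0},
    {"dx": 0,"dy": 0.0008,"dz": 0,"wx": 0,"wy": 0,"wz": 0},
    {"dx": 0,"dy": 0.001,"dz": 0,"wx": 0,"wy": 0,"wz": 0},
    {"dx": 0,"dy": 0.001,"dz": 0,"wx": 0,"wy": 0,"wz": 0},
  ],
)

```text
clock: 16.15
tool_pos: [0.4351, 0.0925, 0.1849]
eef_rot: [0.705, 0.061, -0.062, -0.704]
contact_force: [-1.2, -0.0, 8.2]
opening: 0.377
```

arm_command(
  deltas=[
    {"dx": 0,"dy": 0,"dz": 0,"wx": 0,"wy": 0,"wz": 0},
    {"dx": 0,"dy": 0,"dz": 0,"wx": 0,"wy": 0,"wz": 0},
    {"dx": 0,"dy": 0,"dz": 0,"wx": 0,"wy": 0,"wz": 0},
    {"dx": 0,"dy": 0,"dz": 0,"wx": 0,"wy": 0,"wz": 0},
    {"dx": 0,"dy": -0.001,"dz": 0,"wx": 0,"wy": 0,"wz": 0},
  ],
  claw=1,
)

```text
clock: 16.65
tool_pos: [0.4352, 0.0925, 0.1852]
eef_rot: [0.705, 0.06, -0.063, -0.704]
contact_force: [-0.1, 0.4, 0.2]
opening: 0.806
```

arm_command(
  deltas=[
    {"dx": 0,"dy": -0.01,"dz": 0,"wx": 0,"wy": 0,"wz": 0},
    {"dx": 0,"dy": -0.03,"dz": 0,"wx": 0,"wy": 0,"wz": 0},
    {"dx": 0,"dy": -0.05,"dz": 0,"wx": 0,"wy": 0,"wz": 0},
    {"dx": 0,"dy": -0.07,"dz": 0,"wx": 0,"wy": 0,"wz": 0},
    {"dx": 0,"dy": -0.09,"dz": 0,"wx": 0,"wy": 0,"wz": 0},
  ],
)

```text
clock: 17.15
tool_pos: [0.4352, 0.0924, 0.2761]
eef_rot: [0.705, 0.06, -0.063, -0.704]
contact_force: [-0.0, -0.3, 0.2]
opening: 1.0
```

```bash
python3 wr.py .4335 .0920 .012 .031 w6;python3 go.py .447 -.0775 .13 100
```

```text
x0,y0,K 250 133 4.0
crop px per cm x,y [[-9.1, 49.8], [52.7, 8.9]]
t 17.20 grasp [0.4358 0.0924 0.1313] jaw 100.0 tilt 0.04 open 1.002 F [0.5 0.3 1.2] q [ 0.01  0.75 -0.51  2.19  0.92  0.43  0.48]
shift [-0.0184  0.0014 -0.1694] turn [ 0.0009 -0.0008 -0.0001] rows 3.4
```

View pics/w6.png

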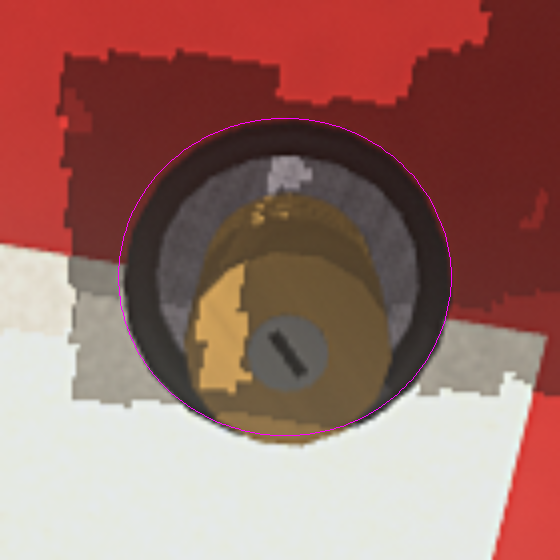

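Medium is placed. Next is the large one.

arm_command(
  deltas=[
    {"dx": -0.005,"dy": 0,"dz": -0.045,"wx": 0,"wy": 0,"wz": 0},
    {"dx": -0.01,"dy": 0,"dz": -0.09,"wx": 0,"wy": 0,"wz": 0},
    {"dx": -0.015,"dy": 0,"dz": -0.135,"wx": 0,"wy": 0,"wz": 0},
    {"dx": -0.018,"dy": 0,"dz": -0.16,"wx": 0,"wy": 0,"wz": 0},
    {"dx": -0.018,"dy": 0,"dz": -0.168,"wx": 0,"wy": 0,"wz": 0},
  ],
)

```text
clock: 17.7
tool_pos: [0.4463, -0.0793, 0.2749]
eef_rot: [0.706, 0.058, -0.061, -0.703]
contact_force: [0.3, 0.2, -0.4]
opening: 1.0
```

```bash
python3 wr.py .447 -.0775 .046 .0225 w7;python3 go.py .447 -.0775 .035 100
```

```text
x0,y0,K 253 154 4.0
crop px per cm x,y [[-10.3, 55.9], [60.4, 9.7]]
t 17.75 grasp [ 0.4462 -0.0791  0.1281] jaw 99.7 tilt 0.27 open 0.998 F [ 0.7 -1.   0. ] q [ 0.41  0.77 -0.55  2.17  0.94  0.47  0.85]
shift [0.0008 0.0931 0.0013] turn [ 0.0032 -0.0064 -0.0052] rows 1.9
```

View pics/w7.png

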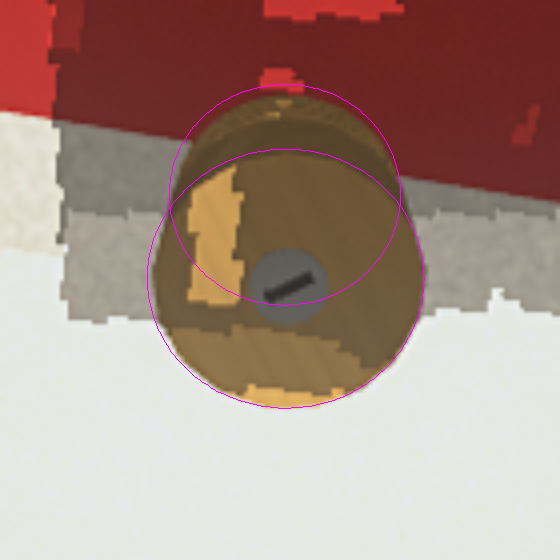

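arm_command(
  deltas=[
    {"dx": 0.001,"dy": 0.025,"dz": 0.001,"wx": 0,"wy": 0,"wz": 0},
    {"dx": 0.001,"dy": 0.05,"dz": 0.001,"wx": 0,"wy": 0,"wz": 0},
    {"dx": 0.001,"dy": 0.075,"dz": 0.001,"wx": 0,"wy": 0,"wz": 0},
    {"dx": 0.001,"dy": 0.092,"dz": 0.001,"wx": 0,"wy": 0,"wz": 0},
    {"dx": 0.001,"dy": 0.092,"dz": 0.001,"wx": 0,"wy": 0,"wz": 0},
  ],
)

```text
clock: 18.25
tool_pos: [0.4473, -0.0723, 0.182]
eef_rot: [0.704, 0.061, -0.066, -0.704]
contact_force: [0.4, 0.3, -0.0]
opening: 0.999
```

```bash
python3 go.py .447 -.0775 .035 100
```

```text
t 18.25 grasp [ 0.4464 -0.0724  0.035 ] jaw 100.3 tilt 0.34 open 0.999 F [ 0.4  0.3 -0. ] q [ 0.18  0.92 -0.2   2.21  1.4   0.16  0.41]
shift [-0.0012  0.     -0.0051] turn [-0.0004  0.0066 -0.0076] rows 0.1
```

arm_command(
  deltas=[
    {"dx": 0,"dy": 0,"dz": -0.003,"wx": 0,"wy": 0,"wz": 0},
    {"dx": 0,"dy": 0,"dz": -0.003,"wx": 0,"wy": 0,"wz": 0},
    {"dx": 0,"dy": 0,"dz": -0.003,"wx": 0,"wy": 0,"wz": 0},
    {"dx": 0,"dy": 0,"dz": -0.003,"wx": 0,"wy": 0,"wz": 0},
    {"dx": 0,"dy": 0,"dz": -0.003,"wx": 0,"wy": 0,"wz": 0},
  ],
)

```text
clock: 18.75
tool_pos: [0.4481, -0.0781, 0.184]
eef_rot: [0.705, 0.061, -0.062, -0.704]
contact_force: [0.3, -0.3, -0.2]
opening: 0.998
```

```bash
python3 go.py .447 -.0775 .035 100
```

```text
t 18.75 grasp [ 0.4478 -0.0783  0.037 ] jaw 99.9 tilt 0.13 open 0.998 F [ 0.3 -0.3 -0.2] q [ 0.2   0.92 -0.21  2.2   1.38  0.17  0.44]
shift [-0.0009  0.002   0.0007] turn [ 0.0014 -0.0011 -0.0026] rows 0.0
```

arm_command(
  deltas=[
    {"dx": 0,"dy": 0.002,"dz": 0,"wx": 0,"wy": 0,"wz": 0},
    {"dx": 0,"dy": 0.002,"dz": 0,"wx": 0,"wy": 0,"wz": 0},
    {"dx": 0,"dy": 0.002,"dz": 0,"wx": 0,"wy": 0,"wz": 0},
    {"dx": 0,"dy": 0.002,"dz": 0,"wx": 0,"wy": 0,"wz": 0},
    {"dx": 0,"dy": 0.002,"dz": 0,"wx": 0,"wy": 0,"wz": 0},
  ],
  claw=-1,
  grip_force=30,
)

```text
clock: 19.25
tool_pos: [0.4479, -0.0778, 0.1815]
eef_rot: [0.705, 0.061, -0.063, -0.704]
contact_force: [-0.6, -0.1, -0.8]
opening: 0.573
```

arm_command(
  deltas=[
    {"dx": 0,"dy": 0,"dz": 0,"wx": 0,"wy": 0,"wz": 0},
    {"dx": 0,"dy": 0,"dz": 0,"wx": 0,"wy": 0,"wz": 0},
    {"dx": 0,"dy": 0,"dz": 0,"wx": 0,"wy": 0,"wz": 0},
    {"dx": 0,"dy": 0,"dz": 0,"wx": 0,"wy": 0,"wz": 0},
    {"dx": 0,"dy": 0,"dz": 0,"wx": 0,"wy": 0,"wz": 0},
  ],
)

```text
clock: 19.75
tool_pos: [0.448, -0.0778, 0.1816]
eef_rot: [0.705, 0.061, -0.063, -0.704]
contact_force: [0.0, 0.5, -0.6]
opening: 0.501
```

```bash
python3 go.py .447 -.0775 .035 100
```

```text
t 19.75 grasp [ 0.4476 -0.078   0.0346] jaw 100.0 tilt 0.18 open 0.501 F [ 0.   0.5 -0.6] q [ 0.19  0.92 -0.2   2.2   1.41  0.16  0.41]
shift [-0.0009 -0.0004  0.0005] turn [ 0.0013 -0.0002 -0.0037] rows 0.0
```

Gripped (44 mm opening, grasp z .0346). Lifting, then on to the large dish.

arm_command(
  deltas=[
    {"dx": 0,"dy": -0.01,"dz": 0,"wx": 0,"wy": 0,"wz": 0},
    {"dx": 0,"dy": -0.03,"dz": 0,"wx": 0,"wy": 0,"wz": 0},
    {"dx": 0,"dy": -0.06,"dz": 0,"wx": 0,"wy": 0,"wz": 0},
    {"dx": 0,"dy": -0.09,"dz": 0,"wx": 0,"wy": 0,"wz": 0},
    {"dx": 0,"dy": -0.09,"dz": 0,"wx": 0,"wy": 0,"wz": 0},
  ],
)

```text
clock: 20.25
tool_pos: [0.4487, -0.0781, 0.2739]
eef_rot: [0.705, 0.062, -0.06, -0.704]
contact_force: [0.6, -0.0, -3.9]
opening: 0.503
```

```bash
python3 go.py .657 .0775 .12 100
```

```text
t 20.25 grasp [ 0.449  -0.0783  0.1269] jaw 99.9 tilt 0.14 open 0.503 F [ 0.6 -0.  -3.9] q [ 0.4   0.76 -0.53  2.17  0.93  0.45  0.86]
shift [0.2319 0.007  0.1175] turn [ 0.0024 -0.0021  0.002 ] rows 5.2
```

arm_command(
  deltas=[
    {"dx": 0.03,"dy": 0,"dz": 0.015,"wx": 0,"wy": 0,"wz": 0},
    {"dx": 0.07,"dy": 0,"dz": 0.035,"wx": 0,"wy": 0,"wz": 0},
    {"dx": 0.11,"dy": 0.002,"dz": 0.055,"wx": 0,"wy": 0,"wz": 0},
    {"dx": 0.15,"dy": 0.004,"dz": 0.075,"wx": 0,"wy": 0,"wz": 0},
    {"dx": 0.19,"dy": 0.005,"dz": 0.095,"wx": 0,"wy": 0,"wz": 0},
  ],
)

```text
clock: 20.75
tool_pos: [0.6196, 0.0492, 0.2637]
eef_rot: [0.706, 0.06, -0.063, -0.703]
contact_force: [1.1, 0.9, -3.0]
opening: 0.493
```

```bash
python3 go.py .657 .0775 .12 100
```

```text
t 20.75 grasp [0.6188 0.0487 0.1167] jaw 100.0 tilt 0.37 open 0.493 F [ 1.1  0.9 -3. ] q [ 0.18  0.94 -0.63  1.67  0.73  0.79  0.95]
shift [ 0.0417 -0.0036  0.0213] turn [ 0.0039 -0.0007 -0.0073] rows 0.9
```

arm_command(
  deltas=[
    {"dx": 0.02,"dy": 0,"dz": 0.01,"wx": 0,"wy": 0,"wz": 0},
    {"dx": 0.035,"dy": 0,"dz": 0.018,"wx": 0,"wy": 0,"wz": 0},
    {"dx": 0.041,"dy": 0,"dz": 0.021,"wx": 0,"wy": 0,"wz": 0},
    {"dx": 0.041,"dy": 0,"dz": 0.021,"wx": 0,"wy": 0,"wz": 0},
    {"dx": 0.041,"dy": 0,"dz": 0.021,"wx": 0,"wy": 0,"wz": 0},
  ],
)

```text
clock: 21.25
tool_pos: [0.6547, 0.0756, 0.2646]
eef_rot: [0.706, 0.06, -0.063, -0.703]
contact_force: [-0.2, 0.6, -3.9]
opening: 0.502
```

```bash
python3 wr.py .657 .0775 .012 .0365 w8;python3 go.py .657 .0775 .039 100
```

```text
x0,y0,K 253 144 4.0
crop px per cm x,y [[-9.6, 51.1], [54.7, 9.1]]
t 21.30 grasp [0.6541 0.0748 0.118 ] jaw 100.0 tilt 0.34 open 0.500 F [-0.1  0.4 -2.9] q [ 0.14  0.98 -0.64  1.54  0.71  0.87  0.98]
shift [0.003  0.0789 0.002 ] turn [ 0.0038 -0.001  -0.0066] rows 1.6
```

View pics/w8.png

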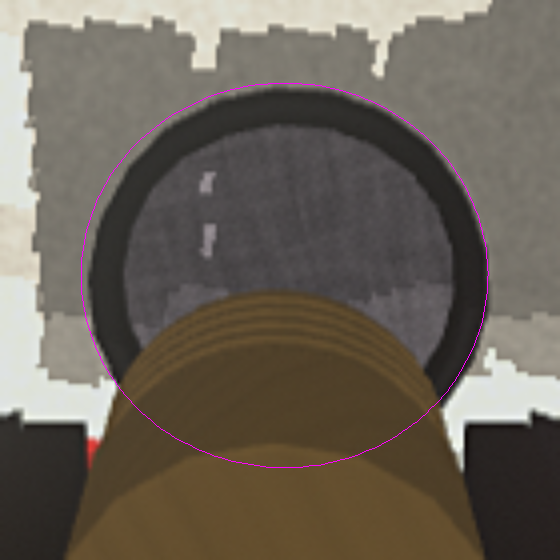

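arm_command(
  deltas=[
    {"dx": 0.003,"dy": 0.025,"dz": 0.003,"wx": 0.004,"wy": 0,"wz": -0.006},
    {"dx": 0.003,"dy": 0.05,"dz": 0.003,"wx": 0.004,"wy": 0,"wz": -0.006},
    {"dx": 0.003,"dy": 0.068,"dz": 0.003,"wx": 0.004,"wy": 0,"wz": -0.006},
    {"dx": 0.003,"dy": 0.075,"dz": 0.003,"wx": 0.004,"wy": 0,"wz": -0.006},
    {"dx": 0.003,"dy": 0.075,"dz": 0.003,"wx": 0.004,"wy": 0,"wz": -0.006},
  ],
)

```text
clock: 21.8
tool_pos: [0.6573, 0.0793, 0.1898]
eef_rot: [-0.704, -0.061, 0.062, 0.705]
contact_force: [-0.0, 1.3, -2.6]
opening: 0.5
```

```bash
python3 go.py .657 .078 .0386 100
```

```text
t 21.80 grasp [0.6572 0.0795 0.0428] jaw 100.0 tilt 0.08 open 0.500 F [-0.   1.3 -2.6] q [ 0.11  1.08 -0.58  1.55  0.78  0.76  0.92]
shift [-0.0005  0.0042 -0.0013] turn [-0.0018 -0.0007 -0.0003] rows 0.1
```

arm_command(
  deltas=[
    {"dx": 0,"dy": 0.001,"dz": 0,"wx": 0,"wy": 0,"wz": 0},
    {"dx": 0,"dy": 0.002,"dz": 0,"wx": 0,"wy": 0,"wz": 0},
    {"dx": 0,"dy": 0.003,"dz": 0,"wx": 0,"wy": 0,"wz": 0},
    {"dx": 0,"dy": 0.004,"dz": 0,"wx": 0,"wy": 0,"wz": 0},
    {"dx": 0,"dy": 0.004,"dz": 0,"wx": 0,"wy": 0,"wz": 0},
  ],
)

```text
clock: 22.3
tool_pos: [0.6578, 0.0799, 0.1868]
eef_rot: [-0.704, -0.062, 0.061, 0.705]
contact_force: [-0.2, 0.3, -3.5]
opening: 0.504
```

arm_command(
  deltas=[
    {"dx": 0,"dy": 0.0003,"dz": 0,"wx": 0,"wy": 0,"wz": 0},
    {"dx": 0,"dy": 0.0005,"dz": 0,"wx": 0,"wy": 0,"wz": 0},
    {"dx": 0,"dy": 0.0008,"dz": 0,"wx": 0,"wy": 0,"wz": 0},
    {"dx": 0,"dy": 0.001,"dz": 0,"wx": 0,"wy": 0,"wz": 0},
    {"dx": 0,"dy": 0.001,"dz": 0,"wx": 0,"wy": 0,"wz": 0},
  ],
)

```text
clock: 22.8
tool_pos: [0.6578, 0.0799, 0.1858]
eef_rot: [-0.704, -0.062, 0.061, 0.705]
contact_force: [-0.6, 0.0, -3.3]
opening: 0.497
```

arm_command(
  deltas=[
    {"dx": 0,"dy": 0.0003,"dz": 0,"wx": 0,"wy": 0,"wz": 0},
    {"dx": 0,"dy": 0.0005,"dz": 0,"wx": 0,"wy": 0,"wz": 0},
    {"dx": 0,"dy": 0.0008,"dz": 0,"wx": 0,"wy": 0,"wz": 0},
    {"dx": 0,"dy": 0.001,"dz": 0,"wx": 0,"wy": 0,"wz": 0},
    {"dx": 0,"dy": 0.001,"dz": 0,"wx": 0,"wy": 0,"wz": 0},
  ],
)

```text
clock: 23.3
tool_pos: [0.6579, 0.08, 0.1856]
eef_rot: [-0.704, -0.062, 0.061, 0.705]
contact_force: [-3.1, -1.6, 6.0]
opening: 0.499
```

arm_command(
  deltas=[
    {"dx": 0,"dy": 0,"dz": 0,"wx": 0,"wy": 0,"wz": 0},
    {"dx": 0,"dy": 0,"dz": 0,"wx": 0,"wy": 0,"wz": 0},
    {"dx": 0,"dy": 0,"dz": 0,"wx": 0,"wy": 0,"wz": 0},
    {"dx": 0,"dy": 0,"dz": 0,"wx": 0,"wy": 0,"wz": 0},
    {"dx": 0,"dy": -0.001,"dz": 0,"wx": 0,"wy": 0,"wz": 0},
  ],
  claw=1,
)

```text
clock: 23.8
tool_pos: [0.6578, 0.0799, 0.1855]
eef_rot: [-0.704, -0.062, 0.061, 0.705]
contact_force: [0.5, -0.3, -0.4]
opening: 0.93
```

arm_command(
  deltas=[
    {"dx": 0,"dy": -0.01,"dz": 0,"wx": 0,"wy": 0,"wz": 0},
    {"dx": 0,"dy": -0.03,"dz": 0,"wx": 0,"wy": 0,"wz": 0},
    {"dx": 0,"dy": -0.05,"dz": 0,"wx": 0,"wy": 0,"wz": 0},
    {"dx": 0,"dy": -0.07,"dz": 0,"wx": 0,"wy": 0,"wz": 0},
    {"dx": 0,"dy": -0.09,"dz": 0,"wx": 0,"wy": 0,"wz": 0},
  ],
)

```text
clock: 24.3
tool_pos: [0.6578, 0.0799, 0.2785]
eef_rot: [-0.704, -0.063, 0.06, 0.705]
contact_force: [0.3, -0.2, -0.4]
opening: 1.004
```

```bash
python3 wr.py .657 .078 .012 .0365 w9;python3 go.py .369 .2895 .14 100; python3 go.py .369 .2895 .14 125
```

```text
x0,y0,K 247 130 4.0
crop px per cm x,y [[-8.9, 49.4], [52.3, 8.8]]
t 24.35 grasp [0.6602 0.0811 0.1351] jaw 100.0 tilt 0.55 open 0.998 F [ 0.8 -0.   3. ] q [ 0.14  0.96 -0.65  1.53  0.69  0.89  0.99]
shift [-0.2493 -0.0065  0.2561] turn [-0.0036 -0.0006  0.0117] rows 7.1
t 24.35 grasp [0.6602 0.0811 0.1351] jaw 100.0 tilt 0.55 open 0.998 F [ 0.8 -0.   3. ] q [ 0.14  0.96 -0.65  1.53  0.69  0.89  0.99]
shift [-0.2493 -0.0065  0.2561] turn [-0.001  -0.5562  0.0123] rows 7.1
```

View pics/w9.png

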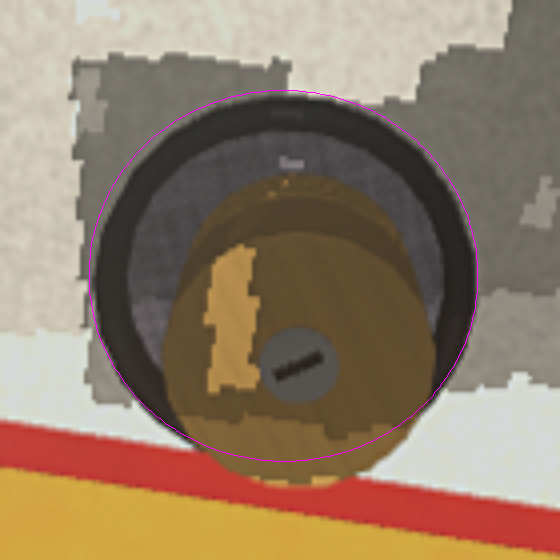

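Large is placed. For the largest I'm using jaw angle 135°, which clears the blue and white look-alikes.

arm_command(
  deltas=[
    {"dx": -0.035,"dy": -0.004,"dz": 0.036,"wx": 0,"wy": -0.15,"wz": 0},
    {"dx": -0.07,"dy": -0.006,"dz": 0.072,"wx": 0,"wy": -0.3,"wz": 0},
    {"dx": -0.105,"dy": -0.006,"dz": 0.108,"wx": 0,"wy": -0.45,"wz": 0},
    {"dx": -0.14,"dy": -0.006,"dz": 0.144,"wx": 0,"wy": -0.6,"wz": 0},
    {"dx": -0.175,"dy": -0.006,"dz": 0.18,"wx": 0,"wy": -0.75,"wz": 0},
  ],
)

```text
clock: 24.85
tool_pos: [0.4537, 0.2268, 0.283]
eef_rot: [-0.655, -0.266, 0.263, 0.656]
contact_force: [-0.2, 0.6, -0.0]
opening: 1.004
```

```bash
python3 go.py .369 .2895 .13 135
```

```text
t 24.85 grasp [0.4542 0.2273 0.136 ] jaw 134.0 tilt 0.27 open 1.004 F [-0.2  0.6 -0. ] q [-0.13  0.83 -0.71  2.01  0.91  0.65  0.89]
shift [-0.0175  0.006   0.104 ] turn [-0.0001 -0.0227  0.006 ] rows 2.1
```

arm_command(
  deltas=[
    {"dx": -0.007,"dy": 0,"dz": 0.04,"wx": 0,"wy": -0.02,"wz": 0},
    {"dx": -0.013,"dy": 0,"dz": 0.075,"wx": 0,"wy": -0.02,"wz": 0},
    {"dx": -0.017,"dy": 0.004,"dz": 0.1,"wx": 0,"wy": -0.02,"wz": 0},
    {"dx": -0.017,"dy": 0.004,"dz": 0.103,"wx": 0,"wy": -0.02,"wz": 0},
    {"dx": -0.017,"dy": 0.004,"dz": 0.103,"wx": 0,"wy": -0.02,"wz": 0},
  ],
)

```text
clock: 25.35
tool_pos: [0.3718, 0.289, 0.2785]
eef_rot: [-0.654, -0.27, 0.268, 0.654]
contact_force: [-1.4, 0.4, 0.4]
opening: 1.001
```

```bash
python3 wr.py .369 .2895 .048 .028 w10;python3 go.py .369 .2895 .037 135
```

```text
x0,y0,K 253 145 4.0
crop px per cm x,y [[-42.9, 40.7], [43.2, 40.3]]
t 25.40 grasp [0.373  0.2885 0.1312] jaw 134.6 tilt 0.21 open 1.002 F [0.1 0.7 0.9] q [-0.35  0.8  -0.66  2.12  0.97  0.56  0.61]
shift [-0.002   0.0942  0.0035] turn [ 0.0012 -0.0091  0.0044] rows 1.9
```

View pics/w10.png

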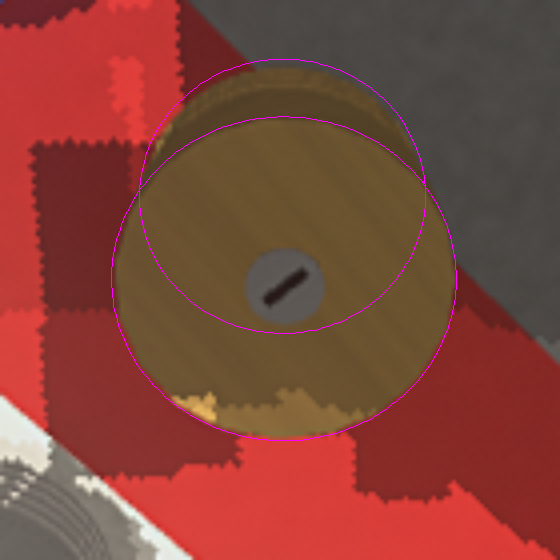

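arm_command(
  deltas=[
    {"dx": -0.001,"dy": 0.02,"dz": 0.002,"wx": 0,"wy": 0,"wz": 0},
    {"dx": -0.001,"dy": 0.04,"dz": 0.002,"wx": 0,"wy": 0,"wz": 0},
    {"dx": -0.001,"dy": 0.06,"dz": 0.002,"wx": 0,"wy": 0,"wz": 0},
    {"dx": -0.001,"dy": 0.065,"dz": 0.002,"wx": 0,"wy": 0,"wz": 0},
    {"dx": -0.001,"dy": 0.065,"dz": 0.002,"wx": 0,"wy": 0,"wz": 0},
  ],
)

```text
clock: 25.9
tool_pos: [0.3705, 0.2886, 0.2124]
eef_rot: [-0.654, -0.269, 0.267, 0.654]
contact_force: [0.1, -1.2, -0.6]
opening: 1.0
```

```bash
python3 go.py .369 .2895 .036 135
```

```text
t 25.90 grasp [0.3708 0.2887 0.0654] jaw 134.5 tilt 0.10 open 1.000 F [ 0.1 -1.2 -0.6] q [-0.45  0.9  -0.5   2.15  1.2   0.42  0.39]
shift [-0.0005  0.0294  0.0017] turn [ 0.0007 -0.0106  0.0022] rows 0.6
```

arm_command(
  deltas=[
    {"dx": -0.0005,"dy": 0.01,"dz": 0.001,"wx": 0,"wy": 0,"wz": 0},
    {"dx": -0.0005,"dy": 0.02,"dz": 0.001,"wx": 0,"wy": 0,"wz": 0},
    {"dx": -0.0005,"dy": 0.029,"dz": 0.001,"wx": 0,"wy": 0,"wz": 0},
    {"dx": -0.0005,"dy": 0.029,"dz": 0.001,"wx": 0,"wy": 0,"wz": 0},
    {"dx": -0.0005,"dy": 0.029,"dz": 0.001,"wx": 0,"wy": 0,"wz": 0},
  ],
)

```text
clock: 26.4
tool_pos: [0.3691, 0.2898, 0.1845]
eef_rot: [-0.654, -0.269, 0.267, 0.655]
contact_force: [0.9, 0.2, 0.4]
opening: 1.002
```

arm_command(
  deltas=[
    {"dx": 0,"dy": 0,"dz": 0,"wx": 0,"wy": 0,"wz": 0},
    {"dx": 0,"dy": 0,"dz": 0,"wx": 0,"wy": 0,"wz": 0},
    {"dx": 0,"dy": 0,"dz": 0,"wx": 0,"wy": 0,"wz": 0},
    {"dx": 0,"dy": 0,"dz": 0,"wx": 0,"wy": 0,"wz": 0},
    {"dx": 0,"dy": 0,"dz": 0,"wx": 0,"wy": 0,"wz": 0},
  ],
  claw=-1,
  grip_force=35,
)

```text
clock: 26.9
tool_pos: [0.3688, 0.2897, 0.1839]
eef_rot: [-0.654, -0.269, 0.268, 0.654]
contact_force: [0.5, -0.4, 2.4]
opening: 0.623
```

arm_command(
  deltas=[
    {"dx": 0,"dy": 0,"dz": 0,"wx": 0,"wy": 0,"wz": 0},
    {"dx": 0,"dy": 0,"dz": 0,"wx": 0,"wy": 0,"wz": 0},
    {"dx": 0,"dy": 0,"dz": 0,"wx": 0,"wy": 0,"wz": 0},
    {"dx": 0,"dy": 0,"dz": 0,"wx": 0,"wy": 0,"wz": 0},
    {"dx": 0,"dy": 0,"dz": 0,"wx": 0,"wy": 0,"wz": 0},
  ],
)

```text
clock: 27.4
tool_pos: [0.3688, 0.2897, 0.1839]
eef_rot: [-0.654, -0.269, 0.268, 0.654]
contact_force: [1.8, -0.6, 5.1]
opening: 0.624
```

```bash
python3 go.py .369 .2895 .036 135
```

```text
t 27.40 grasp [0.3691 0.2899 0.0369] jaw 134.6 tilt 0.15 open 0.624 F [ 1.8 -0.6  5.1] q [-0.5   0.95 -0.43  2.16  1.35  0.36  0.25]
shift [ 0.      0.0009 -0.0002] turn [ 0.0005 -0.0084  0.0034] rows 0.0
```

arm_command(
  deltas=[
    {"dx": 0,"dy": -0.01,"dz": 0,"wx": 0,"wy": 0,"wz": 0},
    {"dx": 0,"dy": -0.03,"dz": 0,"wx": 0,"wy": 0,"wz": 0},
    {"dx": 0,"dy": -0.06,"dz": 0,"wx": 0,"wy": 0,"wz": 0},
    {"dx": 0,"dy": -0.09,"dz": 0,"wx": 0,"wy": 0,"wz": 0},
    {"dx": 0,"dy": -0.095,"dz": 0,"wx": 0,"wy": 0,"wz": 0},
  ],
)

```text
clock: 27.9
tool_pos: [0.3684, 0.2904, 0.2806]
eef_rot: [-0.652, -0.27, 0.267, 0.656]
contact_force: [0.3, 1.7, -3.4]
opening: 0.629
```

```bash
python3 go.py .660 -.1070 .13 100
```

```text
t 27.90 grasp [0.3688 0.2913 0.1336] jaw 134.7 tilt 0.38 open 0.629 F [ 0.3  1.7 -3.4] q [-0.37  0.78 -0.65  2.12  0.95  0.55  0.61]
shift [-0.0719  0.0019 -0.4877] turn [-0.0055  0.77    0.0066] rows 9.9
```

arm_command(
  deltas=[
    {"dx": -0.004,"dy": 0,"dz": -0.025,"wx": 0,"wy": 0.04,"wz": 0},
    {"dx": -0.01,"dy": 0,"dz": -0.07,"wx": 0,"wy": 0.11,"wz": 0},
    {"dx": -0.017,"dy": 0,"dz": -0.115,"wx": 0,"wy": 0.18,"wz": 0},
    {"dx": -0.024,"dy": 0,"dz": -0.16,"wx": 0,"wy": 0.25,"wz": 0},
    {"dx": -0.03,"dy": 0,"dz": -0.205,"wx": 0,"wy": 0.32,"wz": 0},
  ],
)

```text
clock: 28.4
tool_pos: [0.4915, 0.121, 0.2771]
eef_rot: [-0.682, -0.184, 0.184, 0.684]
contact_force: [0.8, 0.8, -3.5]
opening: 0.627
```

```bash
python3 go.py .660 -.1070 .13 100
```

```text
t 28.40 grasp [0.4914 0.1213 0.1301] jaw 120.1 tilt 0.12 open 0.627 F [ 0.8  0.8 -3.5] q [ 0.05  0.82 -0.64  2.02  0.87  0.6   0.9 ]
shift [ 0.0312 -0.0005 -0.2817] turn [-0.0028  0.4475 -0.    ] rows 5.7
```

arm_command(
  deltas=[
    {"dx": 0.005,"dy": 0,"dz": -0.045,"wx": 0,"wy": 0.08,"wz": 0},
    {"dx": 0.01,"dy": 0,"dz": -0.09,"wx": 0,"wy": 0.16,"wz": 0},
    {"dx": 0.015,"dy": 0,"dz": -0.135,"wx": 0,"wy": 0.24,"wz": 0},
    {"dx": 0.02,"dy": 0,"dz": -0.18,"wx": 0,"wy": 0.32,"wz": 0},
    {"dx": 0.025,"dy": 0,"dz": -0.225,"wx": 0,"wy": 0.4,"wz": 0},
  ],
)

```text
clock: 28.9
tool_pos: [0.6263, -0.0609, 0.2762]
eef_rot: [-0.702, -0.074, 0.075, 0.704]
contact_force: [1.2, 0.2, -3.5]
opening: 0.623
```

```bash
python3 go.py .660 -.1070 .13 100
```

```text
t 28.90 grasp [ 0.6262 -0.0606  0.1292] jaw 102.1 tilt 0.13 open 0.623 F [ 1.2  0.2 -3.5] q [ 0.37  0.93 -0.65  1.64  0.72  0.83  1.19]
shift [ 0.0233 -0.0009 -0.0521] turn [-0.0029  0.0465 -0.0007] rows 1.1
```

arm_command(
  deltas=[
    {"dx": 0.013,"dy": 0,"dz": -0.03,"wx": 0,"wy": 0.04,"wz": 0},
    {"dx": 0.02,"dy": 0,"dz": -0.046,"wx": 0,"wy": 0.04,"wz": 0},
    {"dx": 0.023,"dy": 0.005,"dz": -0.051,"wx": 0,"wy": 0.04,"wz": 0},
    {"dx": 0.023,"dy": 0.005,"dz": -0.051,"wx": 0,"wy": 0.04,"wz": 0},
    {"dx": 0.023,"dy": 0.005,"dz": -0.051,"wx": 0,"wy": 0.04,"wz": 0},
  ],
)

```text
clock: 29.4
tool_pos: [0.6585, -0.1021, 0.2721]
eef_rot: [-0.703, -0.065, 0.066, 0.705]
contact_force: [0.2, 0.9, -3.1]
opening: 0.621
```

```bash
python3 wr.py .660 -.107 .012 .042 w11;python3 go.py .66 -.107 .043 100
```

```text
x0,y0,K 242 136 4.0
crop px per cm x,y [[-9.4, 50.1], [53.4, 9.4]]
t 29.45 grasp [ 0.6586 -0.1014  0.1257] jaw 100.6 tilt 0.21 open 0.626 F [ 0.8 -0.3 -4.3] q [ 0.41  0.98 -0.66  1.52  0.7   0.89  1.28]
shift [ 0.0004  0.0827 -0.0055] turn [-0.0046  0.0135  0.0004] rows 1.7
```

View pics/w11.png

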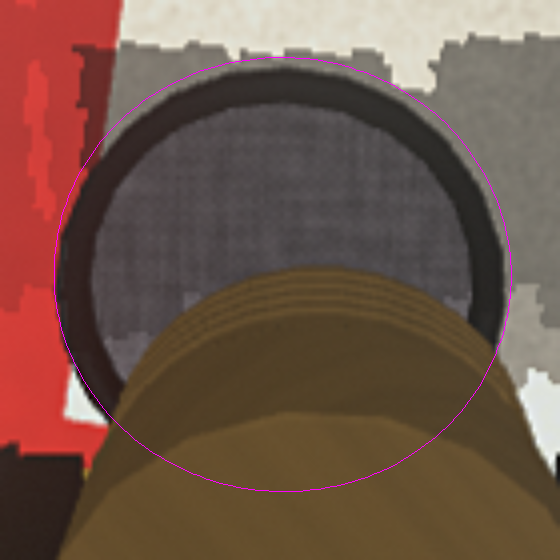

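arm_command(
  deltas=[
    {"dx": 0.001,"dy": 0.02,"dz": -0.004,"wx": 0,"wy": 0,"wz": 0},
    {"dx": 0.001,"dy": 0.045,"dz": -0.004,"wx": 0,"wy": 0,"wz": 0},
    {"dx": 0.001,"dy": 0.065,"dz": -0.004,"wx": 0,"wy": 0,"wz": 0},
    {"dx": 0.001,"dy": 0.079,"dz": -0.004,"wx": 0,"wy": 0,"wz": 0},
    {"dx": 0.001,"dy": 0.079,"dz": -0.004,"wx": 0,"wy": 0,"wz": 0},
  ],
)

```text
clock: 29.95
tool_pos: [0.66, -0.1074, 0.1914]
eef_rot: [-0.703, -0.064, 0.066, 0.705]
contact_force: [0.4, 0.8, -4.8]
opening: 0.625
```

```bash
python3 go.py .661 -.107 .041 100
```

```text
t 29.95 grasp [ 0.6595 -0.107   0.0444] jaw 100.5 tilt 0.24 open 0.625 F [ 0.4  0.8 -4.8] q [ 0.39  1.08 -0.59  1.53  0.78  0.78  1.23]
shift [0.0011 0.0034 0.0002] turn [-0.0037  0.0108 -0.0037] rows 0.1
```

arm_command(
  deltas=[
    {"dx": 0.001,"dy": 0.001,"dz": 0,"wx": 0,"wy": 0,"wz": 0},
    {"dx": 0.001,"dy": 0.002,"dz": 0,"wx": 0,"wy": 0,"wz": 0},
    {"dx": 0.001,"dy": 0.003,"dz": 0,"wx": 0,"wy": 0,"wz": 0},
    {"dx": 0.001,"dy": 0.003,"dz": 0,"wx": 0,"wy": 0,"wz": 0},
    {"dx": 0.001,"dy": 0.003,"dz": 0,"wx": 0,"wy": 0,"wz": 0},
  ],
)

```text
clock: 30.45
tool_pos: [0.6623, -0.1075, 0.1918]
eef_rot: [-0.704, -0.065, 0.063, 0.705]
contact_force: [-0.4, -0.1, -4.0]
opening: 0.622
```

arm_command(
  deltas=[
    {"dx": 0,"dy": 0.0003,"dz": 0,"wx": 0,"wy": 0,"wz": 0},
    {"dx": 0,"dy": 0.0005,"dz": 0,"wx": 0,"wy": 0,"wz": 0},
    {"dx": 0,"dy": 0.0008,"dz": 0,"wx": 0,"wy": 0,"wz": 0},
    {"dx": 0,"dy": 0.001,"dz": 0,"wx": 0,"wy": 0,"wz": 0},
    {"dx": 0,"dy": 0.001,"dz": 0,"wx": 0,"wy": 0,"wz": 0},
  ],
)

```text
clock: 30.95
tool_pos: [0.6622, -0.1074, 0.1903]
eef_rot: [-0.703, -0.065, 0.064, 0.705]
contact_force: [-0.7, -0.5, -4.0]
opening: 0.624
```

arm_command(
  deltas=[
    {"dx": 0,"dy": 0.0005,"dz": 0,"wx": 0,"wy": 0,"wz": 0},
    {"dx": 0,"dy": 0.001,"dz": 0,"wx": 0,"wy": 0,"wz": 0},
    {"dx": 0,"dy": 0.0015,"dz": 0,"wx": 0,"wy": 0,"wz": 0},
    {"dx": 0,"dy": 0.002,"dz": 0,"wx": 0,"wy": 0,"wz": 0},
    {"dx": 0,"dy": 0.002,"dz": 0,"wx": 0,"wy": 0,"wz": 0},
  ],
)

```text
clock: 31.45
tool_pos: [0.6621, -0.1074, 0.1882]
eef_rot: [-0.703, -0.065, 0.064, 0.705]
contact_force: [0.7, -0.5, -3.0]
opening: 0.622
```

arm_command(
  deltas=[
    {"dx": 0,"dy": 0.0003,"dz": 0,"wx": 0,"wy": 0,"wz": 0},
    {"dx": 0,"dy": 0.0005,"dz": 0,"wx": 0,"wy": 0,"wz": 0},
    {"dx": 0,"dy": 0.0008,"dz": 0,"wx": 0,"wy": 0,"wz": 0},
    {"dx": 0,"dy": 0.001,"dz": 0,"wx": 0,"wy": 0,"wz": 0},
    {"dx": 0,"dy": 0.001,"dz": 0,"wx": 0,"wy": 0,"wz": 0},
  ],
)

```text
clock: 31.95
tool_pos: [0.6622, -0.1074, 0.188]
eef_rot: [-0.704, -0.065, 0.064, 0.705]
contact_force: [-3.6, 0.5, 6.0]
opening: 0.625
```

arm_command(
  deltas=[
    {"dx": 0,"dy": 0,"dz": 0,"wx": 0,"wy": 0,"wz": 0},
    {"dx": 0,"dy": 0,"dz": 0,"wx": 0,"wy": 0,"wz": 0},
    {"dx": 0,"dy": 0,"dz": 0,"wx": 0,"wy": 0,"wz": 0},
    {"dx": 0,"dy": 0,"dz": 0,"wx": 0,"wy": 0,"wz": 0},
    {"dx": 0,"dy": -0.001,"dz": 0,"wx": 0,"wy": 0,"wz": 0},
  ],
  claw=1,
)

```text
clock: 32.45
tool_pos: [0.6622, -0.1074, 0.1881]
eef_rot: [-0.703, -0.065, 0.064, 0.705]
contact_force: [-0.3, -0.1, -0.3]
opening: 0.996
```

arm_command(
  deltas=[
    {"dx": 0,"dy": -0.01,"dz": 0,"wx": 0,"wy": 0,"wz": 0},
    {"dx": 0,"dy": -0.03,"dz": 0,"wx": 0,"wy": 0,"wz": 0},
    {"dx": 0,"dy": -0.06,"dz": 0,"wx": 0,"wy": 0,"wz": 0},
    {"dx": 0,"dy": -0.1,"dz": 0,"wx": 0,"wy": 0,"wz": 0},
    {"dx": 0,"dy": -0.14,"dz": 0,"wx": 0,"wy": 0,"wz": 0},
  ],
)

```text
clock: 32.95
tool_pos: [0.6618, -0.1075, 0.3314]
eef_rot: [-0.703, -0.065, 0.064, 0.705]
contact_force: [0.6, 0.8, 0.6]
opening: 1.002
```

arm_command(
  deltas=[
    {"dx": 0,"dy": -0.02,"dz": -0.03,"wx": 0,"wy": 0,"wz": 0},
    {"dx": 0,"dy": -0.03,"dz": -0.07,"wx": 0,"wy": 0,"wz": 0},
    {"dx": 0,"dy": -0.03,"dz": -0.11,"wx": 0,"wy": 0,"wz": 0},
    {"dx": 0,"dy": -0.03,"dz": -0.14,"wx": 0,"wy": 0,"wz": 0},
    {"dx": 0,"dy": -0.03,"dz": -0.15,"wx": 0,"wy": 0,"wz": 0},
  ],
)

```text
clock: 33.45
tool_pos: [0.6887, -0.2599, 0.3596]
eef_rot: [0.705, 0.063, -0.061, -0.704]
contact_force: [0.3, -0.2, 0.3]
opening: 1.0
```

```bash
python3 - <<'E'
from h import *
a=r.snapshot("top");b=r.snapshot("side")
o=np.vstack([cv2.resize(a[80:280,130:450],None,fx=1.8,fy=1.4)[:, :] if 0 else cv2.resize(a[100:260,150:430],(525,300)),cv2.resize(b[120:280,180:460],(525,300))])
cv2.imwrite("pics/f1.png",o[:,:,::-1]);cv2.imwrite("pics/top1.png",a[:,:,::-1])
s=r.get_state();print(s["clock"],s["opening"],s["tool_pos"])
E
```

```text
33.55 1.002534187710699 [ 0.68887307 -0.25644624  0.35892305]
```

View pics/f1.png

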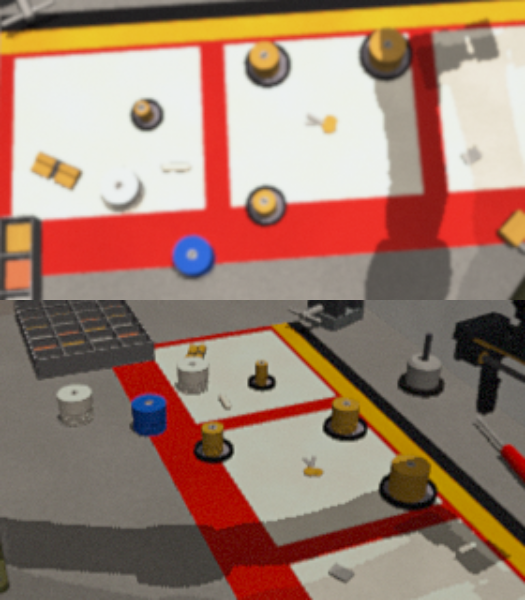

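View pics/top1.png

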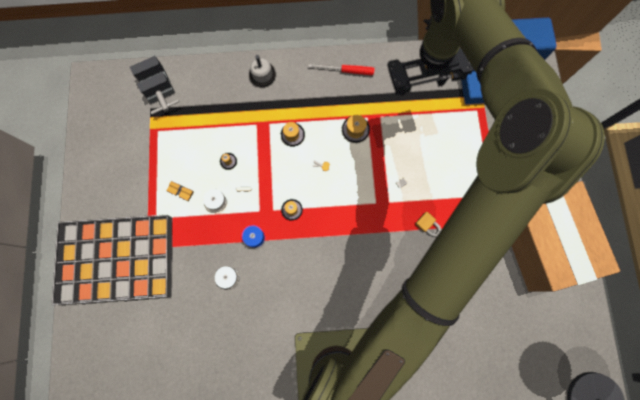

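Both views show all four cylinders upright in their dishes, at top-view (228,160), (291,208), (291,132) and (356,127). The padlock, profile cylinder and look-alikes have not moved, and the gripper is clear, so I'm handing in.

```bash
python3 -c "
from plant import r
print(r.finish_job())"
```

```text
the job is handed in; nothing more can be done
None
```

I placed the four brass cylinders in order from smallest to largest. Each stands upright, face up, in its matching dish, and I handed the job in at about 33.6 s.

- **Placing:** I lowered each cylinder until it touched the dish floor at about 6–8 N, then opened the gripper. Close-ups after each of the first three releases showed them standing in their dishes; I did not take one of the largest.
- **Final check:** The last top and side pictures show all four upright in the right dishes. The padlock, profile cylinder and blue and white look-alikes look unmoved, and the gripper was open and clear.
- **Near-limit moment:** While I lowered the medium cylinder, joint 6 read as low as 0.0446 rad against its 0.04 rad limit. No reading passed a limit.

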